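# Pack the dry finish samples into their case

## Task

The finish sample boards in the drying rack are dry and go into the closed sample case: turn its turn-button aside, raise the front of the lid, draw its tongue out of the rear wall and lay the lid flat on the free bench to the right. Draw each board straight up out of the rack by its upper edge and slide it upright into a groove of the case, down to the floor, one to a groove. Then angle the lid's tongue back under the lip of the rear wall, lower the lid flat behind the front rail and turn the turn-button across it again; leave the pencil and the tapered block at the back of the bench alone.

Things in the scene. Friction and masses are not known exactly. Their poses are not given: they have to be found in the camera images.
- rack: Drying rack, fixed, brown wood, 190 x 128 mm, 54 mm high. Origin: centre of its underside on the bench, z up. Boards stand across it on its base board (12 mm thick), ends held in comb cheeks at both sides: four grooves 14.5 mm wide at its x = -57, -19, +19, +57 mm; 84 mm free between the cheeks' fingers. A board stands 33 mm above the fingers. World: bench free for the lid at x 0.44 to 0.68, y -0.36 to -0.17 m.
- case: Sample case, fixed, open on top, pale wood, 222 x 128 mm. Origin: centre of its underside on the bench, z up, +x to its rear wall (with the lip), -x to its front rail. Its sides (y = +-54 to +-64 mm) end at z = 92 mm; the lid lies on them. Front rail: x = -112 to -88 mm, top at z = 104 mm, flush with the top of the closed lid. Axes of the points on it are the same.
- button_pivot (a point): Centre of the turn-button, on its pivot 100 mm in front of the case's origin, half way up its thickness. It is a dark wooden bar 60 x 14 mm, 12 mm thick, turning flat on top of the front rail about its middle; its underside is 2 mm above the rail and the closed lid. It stays where it is left.
- turn_button (a joint): Angle of the turn-button: about 1.5 at the start, 1.571 rad (its stop) = bar square across the rail, one end 15 mm over the front edge of the lid; 0 (the other stop) = bar along the front rail, lid free. It grows counter-clockwise seen from above. Light friction, about 0.03 N m.
- lid: Loose lid, at the start closed on the case, 200 to 325 g: pale board 171 (x) x 128 (y) mm, 12 mm thick. Origin: centre of the board's underside, z up; tongue on its +x edge. Grip batten on its middle: 16 (x) x 70 (y) mm, z = 12 to 38 mm. Closed, its origin is at x = 0, y = 0, z = 92 mm of the case, with 2.5 mm play before and behind; with its tongue it is too long to go in or out flat.
- panel0: Finish sample board, upright in the drying rack: plywood, 100 mm (y) x 75 mm (z) x 10 mm thick (x), about 70 g, a browner lacquered field on one face. Origin at the centre of its lower edge, z up. All boards are alike and two to four are present; any board may go into any groove of the case.
- panel1: Another sample board, alike.
- panel2: Another sample board, alike.
- panel3: Another sample board, alike.
- pencil: Red carpenter's pencil, 162 mm, lying at the back of the bench: a bystander.
- tapered_block: Small tapered hardwood block, 28 x 50 x 64 mm, standing on its broad end at the back of the bench: a bystander.
- lid_tongue (a point): Middle of the tip of the lid's tongue (lid's x = 97.5, y = 0, z = 3 mm). The tongue stands out 12 mm from the rear edge, is 120 mm wide and 6 mm thick, its underside level with the board's.
- case_floor (a point): Centre of the case's inner floor, 12 mm above the case's origin. Across the case run four grooves, at x = -57, -19, +19, +57 mm from here, each 14.5 mm wide along x, formed by comb fingers with round tops 58 mm above the floor, on both sides; 108 mm from groove bottom to groove bottom (y), 84 mm free between the fingers.
- rear_groove (a point): Mouth of the groove in the case's rear wall, in the middle, at the height of the tops of the sides: 88 mm behind and 92 mm above the case's origin. The groove reaches from 5 mm below to 10 mm above this point and 14 mm deep to the rear, along the whole wall; the lip over it is 6 mm thick and ends flush with this point.
Not all that is in view belongs to the job. Leave any purple look-alike of the panel0 alone.

How it is judged:
On the way, in this order (a step that is already met when the one before it is completed fails the run):
1. the lid is off the case and lies flat on the bench beside it (height (world z) of lid below 0.01 m and angle between lid's own z axis and vertical below 0.1 rad and horizontal distance between lid and case above 0.12 m), for 0.2 s.
2. every sample board stands in a groove of the case, down on its floor (x of panel0 in the frame of case between -0.068 and 0.068 m and y of panel0 in the frame of case between -0.008 and 0.008 m and z of panel0 in the frame of case between 0.008 and 0.016 m and angle between each of panel0, panel1, panel2, panel3's own z axis and vertical below 0.15 rad and angle between the y axis of each of panel0, panel1, panel2, panel3 and the y axis of case, either way round below 0.15 rad and x of panel1 in the frame of case between -0.068 and 0.068 m and y of panel1 in the frame of case between -0.008 and 0.008 m and z of panel1 in the frame of case between 0.008 and 0.016 m and x of panel2 in the frame of case between -0.068 and 0.068 m and y of panel2 in the frame of case between -0.008 and 0.008 m and z of panel2 in the frame of case between 0.008 and 0.016 m and x of panel3 in the frame of case between -0.068 and 0.068 m and y of panel3 in the frame of case between -0.008 and 0.008 m and z of panel3 in the frame of case between 0.008 and 0.016 m), for 0.2 s.
3. the lid's tongue is in the rear groove under the lip while the front of the lid is still raised (x of lid_tongue in the frame of case above 0.09 m and z of lid_tongue in the frame of case between 0.086 and 0.102 m and angle between lid's own z axis and vertical above 0.04 rad), for 0.05 s.
4. the lid lies flat on the case, its tongue in the groove (x of lid in the frame of case between -0.006 and 0.006 m and y of lid in the frame of case between -0.01 and 0.01 m and z of lid in the frame of case between 0.089 and 0.095 m and angle between lid's own z axis and vertical below 0.035 rad and angle between the x axis of lid and the x axis of case, either way round below 0.06 rad), for 0.2 s.
At the end, for the whole second after the job is handed in: Every board stands upright in a groove of the case, within 4 mm of its floor; the lid lies flat, tongue under the lip, within 3 mm of the sides' height, 6 mm fore and aft, 10 mm sideways, 0.06 rad of square; the turn-button is past 1.3 rad, across the lid; all at rest (all of step 2 and all of step 4 and value of joint turn_button above 1.3 rad and linear speed of lid below 0.02 m/s); the robot touches nothing.
It fails at once if the pencil is moved by more than 30 mm (distance of pencil from where it was at the start of the episode above 0.03 m).
It fails at once if the tapered block is moved by more than 30 mm (distance of tapered_block from where it was at the start of the episode above 0.03 m).
Of panel0, panel1, panel2, panel3 only 2 to 4 are there at a start; the rules pass over those that are not, and their reading is None.
At some moment in a run one of lid may be knocked a few centimetres aside while the robot is not near it.
It also fails if it takes over 210 s, if anything falls off the work surface, if the arm or the gripper's body presses on something with over 40 N, if the wrist force passes 120 N, or if a joint passes its speed limit or range.

## Robot

A 6-joint arm with a two-finger parallel gripper is mounted at the origin on a cart in front of the work surface, level with it; the furniture and walls round the work are solid. World frame = base frame: x ahead of the robot, y to its left, z up, the work surface at z = 0. Lengths are in m, angles in rad, forces in N, time in s.
With the tool pointing down it reaches from about 0.375 to 0.975 m from the base axis. Payload 3.8 kg.
Tool frame: the origin (TCP) lies on the centre line of the jaws, within the pads' length; the fingertips stand 25 mm ahead of it and the grasp point (between the pads) lies 6 mm ahead of it; y points along the fingers, z is the direction in which the jaws open and shut, and the axes are right-handed (so a half turn about y gives the same grasp; the last joint's range is limited). The gripper opens to 85 mm and grips with 20 to 120 N. Pads are 22 mm wide; open, the fingers measure 114 mm over their backs; the gripper's body (76 mm by 85 mm) begins 54 mm behind the grasp point. The pads swing forward as they close: fully open they stand 13 mm farther back than shut.
Start: joints at [-1.163, 0.264, 1.604, -0, 1.274, -0.037], TCP at [0.29, -0.609, 0.256] pointing down, gripper open.
Joint ranges: [-2.63, 2.63], [-0.94, 2.18], [0.31, 2.57], [-1.31, 4.45], [0, 2.66], [-2.55, 2.55]. Speed limits (rad/s): [2.57, 2.57, 3.14, 3.14, 3.14, 3.14].

## Interface

Orientations are given as a rotation vector (axis times angle).
In Python, from workcell import bot gives the robot as it stands.
- The arm moves only by the shell command python3 -m jog 'ROWS' [FORCE]. ROWS is JSON, a list of rows, each a list of 5 numbers: the shift along the world's x, y, z in mm, then the turn about the world's z in degrees, then the finger opening in mm, from 0 to 85.4. A call has exactly 10 rows; each row is the pose to reach, as a shift and turn from the pose commanded when the call began; what a row does not reach only later rows make up. A row lasts 1/8 s, in which the tool goes at most 62.5 mm and 10.7 degrees, less where a joint would pass 70% of its speed; a pose out of reach is approached as far as the arm can. A call with a gripper value outside its range is refused whole. The fingers move at their own pace and stop on an object; FORCE is the grip in N (left out, the last holds). Time passes only in rows, so rows that repeat a pose let the fingers close, or fill a call up. It gives the time, the measured TCP pose, the force and the opening at its end, in the units of the state.
- bot.read_state(): the state, without advancing time (a new reading comes with each control period).
- bot.read_camera(name): name is "side" or "top" or "wrist"; returns a dict with "pixels" (400x640x3 uint8, red, green, blue), "fx", "fy", "cx", "cy" (pixels), "R" (3x3) and "t" (3): a world point X has camera coordinates R X + t. Camera axes: x right, y down, z forward; pixel columns grow to the right and rows downward; lengths in m; the calibration is good to about 2 mm. A picture is of the moment at which its call begins. There is no depth.
- bot.finish_job(): hands the job in, once; it reports no verdict.
The state is a dict: "time": time; "q": joint angles; "joint_vel": joint speeds; "joint_torque": joint torques, N m; "tool_pos": TCP position; "tcp_rot": TCP orientation; "wrist_force": force on the tool from outside, world axes, zero at the start; "torque": the same for the moment, N m; "width": opening from 0.0 (shut) to 1.0 (fully open).
Only numpy, scipy, OpenCV 4.12 (cv2) and the standard library are available. Lean on these libraries where they do the work, as an engineer would, in place of code of your own. Each camera call takes 0.05 s, during which the arm holds its last target.

## Working session

There is one attempt and no reset: what is moved stays moved. The work goes in short steps, Python scripts to look and compute and a shell command to move; the robot and the scene stay as the last step left them, time stands still between calls to the robot, and variables do not carry over. Pictures are saved under pics/ and viewed, and the job is handed in when it is done.

```bash
ls; mkdir -p pics
cat > h.py <<'E'
from workcell import bot
import numpy as np, cv2
def snap(n,f):
    c=bot.read_camera(n); cv2.imwrite('pics/'+f,cv2.cvtColor(c['pixels'],cv2.COLOR_RGB2BGR)); return c
def ray(c,u,v,z):
    R=np.array(c['R']);t=np.array(c['t']); o=-R.T@t
    d=R.T@np.array([(u-c['cx'])/c['fx'],(v-c['cy'])/c['fy'],1]); return o+d*(z-o[2])/d[2]
def proj(c,X):
    p=np.array(c['R'])@np.array(X)+np.array(c['t']); return np.array([c['fx']*p[0]/p[2]+c['cx'],c['fy']*p[1]/p[2]+c['cy']])
E
python3 - <<'E'
from h import *
for n in ['top','side','wrist']:
    c=snap(n,n+'0.png'); print(n,c['fx'],c['cx'],c['cy'],np.round(c['R'],3).tolist(),-np.array(c['R']).T@np.array(c['t']))
print(bot.read_state())
E
```

```text
pics
top 454.8500598147317 318.90629266654776 198.5630537372537 [[0.018, -1.0, 0.003], [-0.982, -0.018, -0.188], [0.188, 0.001, -0.982]] [ 0.40801287 -0.06172993  1.06894907]
side 367.1512044255649 316.5320321591274 200.42039243520796 [[0.999, -0.043, 0.009], [-0.015, -0.546, -0.837], [0.041, 0.837, -0.546]] [ 0.5281479  -0.78281184  0.56994031]
wrist 350.17539956742854 322.9304151985045 197.4498783935424 [[0.43, -0.903, -0.003], [-0.866, -0.413, 0.283], [-0.257, -0.119, -0.959]] [ 0.35495414 -0.57959918  0.37267817]
{'time': 0.15, 'q': array([-1.16291404e+00,  2.64613006e-01,  1.60507857e+00,  7.29128061e-07,
        1.27369935e+00, -3.69072679e-02]), 'joint_vel': array([ 0.00143999, -0.00310779, -0.0053525 ,  0.00132582, -0.00148808,
       -0.00082128]), 'joint_torque': array([ 2.04333187e-04, -5.15903735e+01, -3.67960167e+01, -1.00853306e-04,
        8.04962707e-03,  3.50416690e-05]), 'tool_pos': array([ 0.29021441, -0.60883892,  0.25521595]), 'tcp_rot': array([-0.44695458,  1.97680059, -1.97322152]), 'wrist_force': array([ 0.32976614,  0.40044444, -0.183758  ]), 'torque': array([ 0.01478722, -0.0194735 ,  0.02413467]), 'width': 0.9988519199708698}
```

View pics/top0.png

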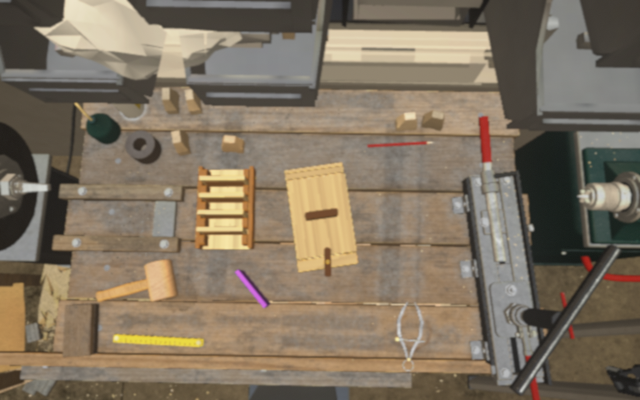

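View pics/side0.png

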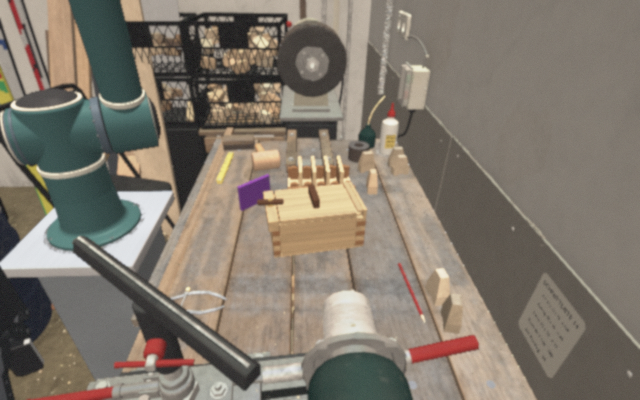

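Run:
```python
from scipy.spatial.transform import Rotation as R
import numpy as np
print(np.round(R.from_rotvec([-0.44695458,  1.97680059, -1.97322152]).as_matrix(),3))
```

```text
[[-0.903 -0.001  0.43 ]
 [-0.43   0.002 -0.903]
 [-0.    -1.    -0.002]]
```

Run:
```python
import cv2
i=cv2.imread('pics/top0.png'); cv2.imwrite('pics/z1.png',cv2.resize(i[150:280,180:370],None,fx=4.2,fy=4.2,interpolation=cv2.INTER_CUBIC))
i=cv2.imread('pics/side0.png'); cv2.imwrite('pics/z2.png',cv2.resize(i[140:265,225:385],None,fx=4.6,fy=4.6,interpolation=cv2.INTER_CUBIC))
```

```text
(no output)
```

View pics/z1.png

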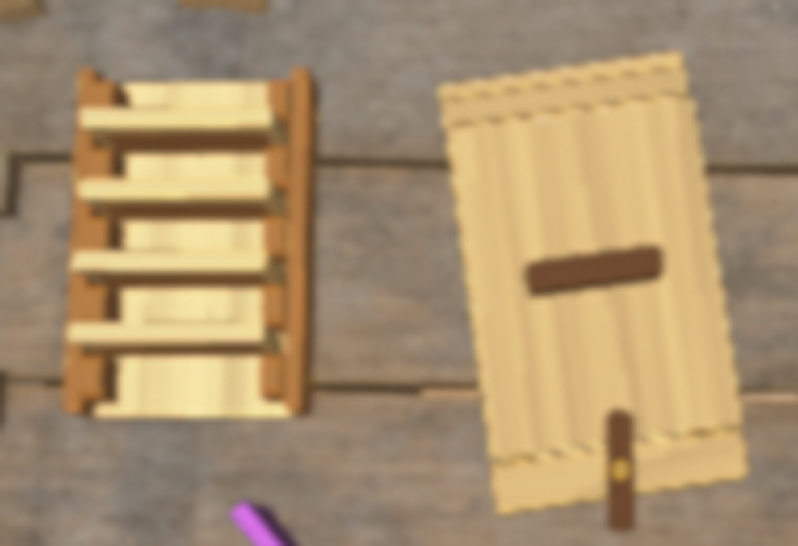

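View pics/z2.png

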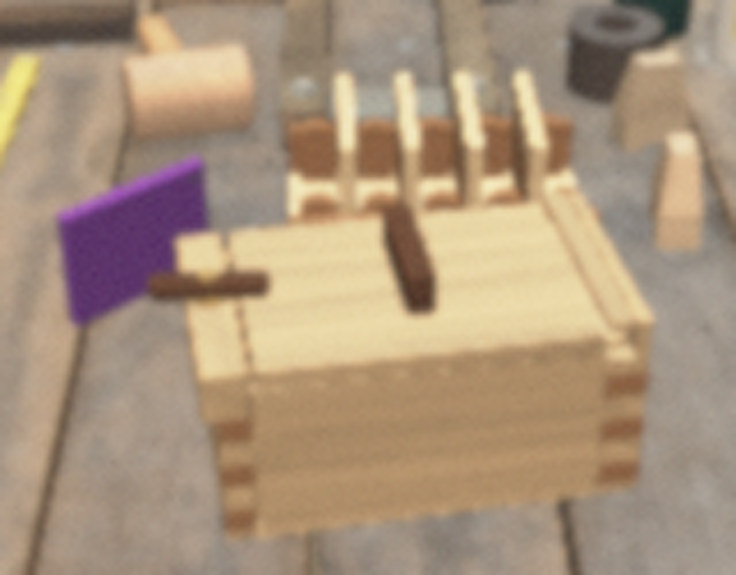

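View pics/wrist0.png

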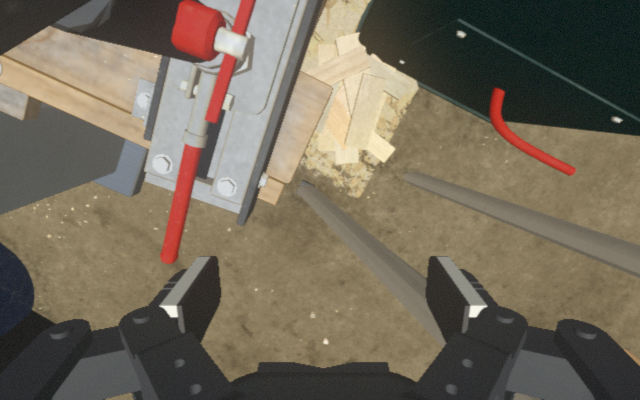

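Run:
```python
from h import *
c=bot.read_camera('top')
def P(u,v,z): return ray(c,u/4.2+180,v/4.2+150,z)
pts={'RL':(440,90,.108),'RR':(685,53,.108),'FL':(497,513,.104),'FR':(747,474,.104),'pivot':(619,468,.118),'btnrear':(620,412,.118),'btnfront':(621,528,.118),'batL':(530,268,.130),'batR':(660,250,.130)}
W={k:P(*v) for k,v in pts.items()}
for k,w in W.items(): print(k,np.round(w,4))
cen=(W['RL']+W['RR']+W['FL']+W['FR'])/4; print('cen',cen)
for a,b in [('FL','RL'),('FR','RR')]:
    d=W[b]-W[a]; print(np.linalg.norm(d[:2]),np.degrees(np.arctan2(d[1],d[0])))
for a,b in [('FR','FL'),('RR','RL')]:
    d=W[b]-W[a]; print(np.linalg.norm(d[:2]),np.degrees(np.arctan2(d[1],d[0]))-90)
# side checks
s=bot.read_camera('side')
def Q(u,v,z): return ray(s,u/4.6+225,v/4.6+140,z)
for n,u,v,z in [('RR',652,322,.108),('FR',205,382,.104),('FRbot',232,532,0.),('RRbot',632,487,0),('pivot',208,276,.118)]: print(n,np.round(Q(u,v,z),4))
# boards top edges: ends centres
for n,a,b in [('b1',(80,118),(275,124)),('b2',(80,190),(272,192)),('b3',(73,261),(270,264)),('b4',(68,333),(266,336))]:
    p,q=P(*a,.087),P(*b,.087); d=p-q; print(n,np.round((p+q)/2,4),np.linalg.norm(d),np.degrees(np.arctan2(d[1],d[0]))-90)
for n,u,v,z in [('rack RL',78,70,.054),('RR',315,70,.054),('FL',65,412,.054),('FR',310,412,.054)]: print(n,np.round(P(u,v,z),4))
```

```text
RL [0.6512 0.0144 0.108 ]
RR [ 0.6733 -0.1123  0.108 ]
FL [ 0.4355 -0.0206  0.104 ]
FR [ 0.457  -0.1453  0.104 ]
pivot [ 0.4581 -0.0808  0.118 ]
btnrear [ 0.4857 -0.0809  0.118 ]
btnfront [ 0.4289 -0.0822  0.118 ]
batL [ 0.5553 -0.0349  0.13  ]
batR [ 0.5655 -0.0995  0.13  ]
cen [ 0.55424439 -0.06593048  0.106     ]
0.21852469881873524 9.225825319030198
0.21883555440935273 8.65955040705393
0.12651606480669972 9.792097605812799
0.1286820234765212 9.916223732204088
RR [ 0.6724 -0.1176  0.108 ]
FR [ 0.4597 -0.1543  0.104 ]
FRbot [ 0.4661 -0.1403  0.    ]
RRbot [ 0.6719 -0.1121  0.    ]
pivot [ 0.4577 -0.0862  0.118 ]
b1 [0.6371 0.154  0.087 ] 0.10298430161860171 -0.7564720849170357
b2 [0.5995 0.1526 0.087 ] 0.10055904780424715 0.43771361760359184
b3 [0.5616 0.1527 0.087 ] 0.10246738167151764 0.15753576014829207
b4 [0.5239 0.1529 0.087 ] 0.10225169178773835 0.16268118887363414
rack RL [0.6725 0.2174 0.054 ]
RR [0.6749 0.0876 0.054 ]
FL [0.4856 0.2116 0.054 ]
FR [0.488 0.082 0.054]
```

```bash
python3 -m jog '[[0,0,40,10,85],[0,0,80,20,60],[20,60,80,30,40],[40,120,80,40,40],[60,180,80,50,40],[80,240,80,60,40],[100,300,80,70,40],[120,360,80,80,40],[135,410,80,90,40],[150,460,80,100,40]]' 20; python3 -m jog '[[18,69,0,10,30],[18,69,0,20,30],[18,69,0,30,30],[18,69,0,40,30],[18,69,-40,50,30],[18,69,-60,57,30],[18,69,-90,57,30],[18,69,-120,57,30],[18,69,-140,57,30],[18,69,-140,57,30]]'
python3 - <<'E'
from h import *
c=snap('wrist','w1.png'); print(bot.read_state())
for p in [(.4581,-.0808,.118),(.4857,-.0809,.118),(.4289,-.0822,.118)]: print(proj(c,p))
E
```

```text
time: 1.5
tool_pos: [0.4406, -0.1473, 0.3365]
tcp_rot: [-1.442, 0.737, -0.738]
wrist_force: [1.5, -0.1, -0.7]
width: 0.472
time: 2.75
tool_pos: [0.4568, -0.0799, 0.1944]
tcp_rot: [-1.569, -0.031, 0.037]
wrist_force: [-1.1, 0.1, 0.6]
width: 0.349
{'time': 2.8, 'q': array([-2.26963762e-01, -9.12083097e-02,  2.10329492e+00, -1.34358768e-06,
        1.13106838e+00, -1.84112041e+00]), 'joint_vel': array([ 0.00204551, -0.01544328, -0.03375335,  0.00115173, -0.00153435,
       -0.00246648]), 'joint_torque': array([ 3.17830636e-03, -2.87287599e+01, -3.36549282e+01, -5.18253946e-04,
        2.94666470e-02, -1.72258802e-05]), 'tool_pos': array([ 0.45792025, -0.08019846,  0.19587864]), 'tcp_rot': array([-1.57014439, -0.03286373,  0.03524287]), 'wrist_force': array([-0.28518239,  0.0671758 ,  1.0104753 ]), 'torque': array([ 0.00529089, -0.05805424,  0.01302027]), 'width': 0.3545915449450497}
[323.76676304 224.45441329]
[321.6520964 266.7136355]
[323.53159216 176.09036032]
```

View pics/w1.png

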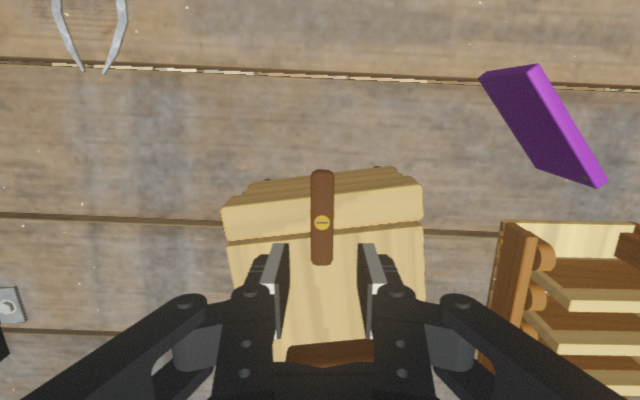

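```bash
python3 -m jog '[[0,-1,-20,0,30],[0,-1,-40,0,30],[0,-1,-50,0,30],[0,-1,-56,0,28],[0,-1,-60,0,26],[0,-1,-60,0,24],[0,-1,-60,0,20],[0,-1,-60,0,18],[0,-1,-60,0,17],[0,-1,-60,0,17]]' 20
python3 - <<'E'
from h import *
c=snap('wrist','w2.png')
E
```

```text
time: 4.05
tool_pos: [0.4585, -0.0813, 0.1364]
tcp_rot: [-1.571, -0.034, 0.034]
wrist_force: [0.5, -0.1, -0.2]
width: 0.198
```

View pics/w2.png

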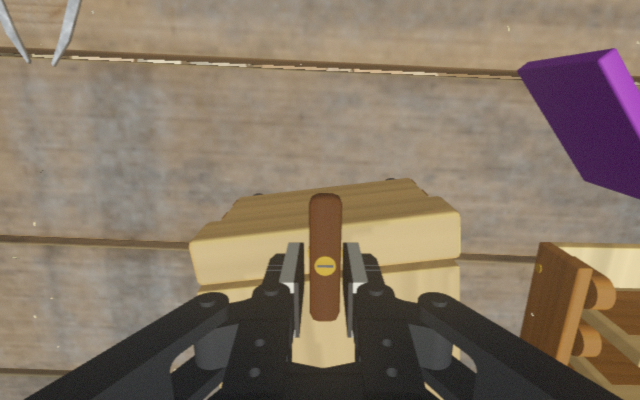

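```bash
python3 -m jog '[[0,0,0,-10,17],[0,0,0,-20,17],[0,0,0,-30,17],[0,0,0,-40,17],[0,0,0,-50,17],[0,0,0,-60,17],[0,0,0,-70,17],[0,0,0,-80,17],[0,0,0,-84,17],[0,0,0,-84,17]]' 20
python3 - <<'E'
from h import *
c=snap('top','t2.png'); i=cv2.imread('pics/t2.png'); cv2.imwrite('pics/z3.png',cv2.resize(i[150:290,230:390],None,fx=4.2,fy=4.2,interpolation=cv2.INTER_CUBIC))
c=snap('wrist','w3.png'); print(bot.read_state()['torque'])
E
```

```text
time: 5.35
tool_pos: [0.4576, -0.0814, 0.136]
tcp_rot: [-1.277, 1.1, -1.098]
wrist_force: [-2.3, -1.1, 1.5]
width: 0.203
[-0.11929718  0.58585551  0.00456273]
```

View pics/w3.png

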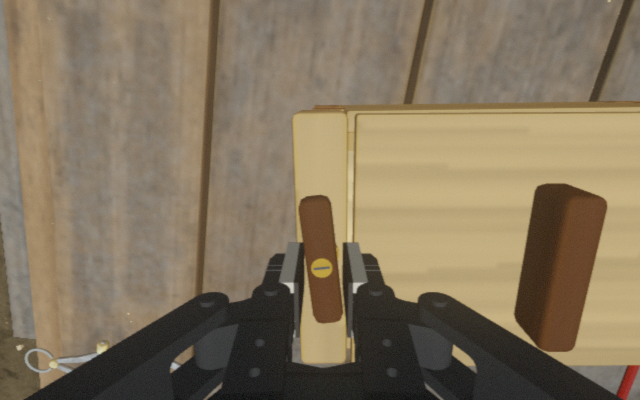

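```bash
python3 -m jog '[[0,0,0,-4,17],[0,0,0,-7,17],[0,0,0,-7,17],[0,0,0,-4,20],[0,0,0,-4,24],[0,0,20,-4,30],[0,0,50,-4,40],[0,0,80,-4,60],[0,0,100,-4,85],[0,0,100,-4,85]]' 20
python3 - <<'E'
from h import *
c=snap('top','t3.png'); i=cv2.imread('pics/t3.png'); 
c=snap('wrist','w4.png'); print(bot.read_state()['tool_pos'])
E
```

```text
time: 6.7
tool_pos: [0.4602, -0.0815, 0.2384]
tcp_rot: [-1.242, 1.147, -1.155]
wrist_force: [0.1, -0.2, 0.1]
width: 0.996
[ 0.45837898 -0.08116004  0.23574235]
```

View pics/w4.png

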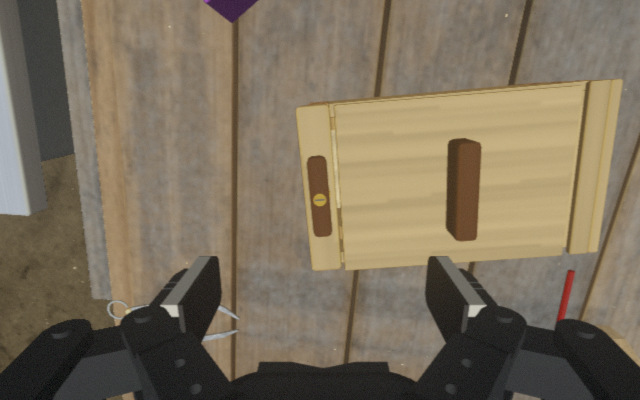

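Run:
```python
from h import *
c=bot.read_camera('wrist')
pts={'RL':(619.5,80,.108),'RR':(598,252,.108),'FL':(298,107,.104),'FR':(313,270,.104),'piv':(320,200,.118),'bt':(320,157,.118),'bb':(321,236,.118),
'b1':(455,139,.13),'b2':(480,143,.13),'b3':(478,239,.13),'b4':(457,240,.13)}
W={k:ray(c,*v) for k,v in pts.items()}
for k,w in W.items(): print(k,np.round(w,4))
for a,b,o in [('FL','RL',0),('FR','RR',0),('FR','FL',90),('RR','RL',90),('b4','b1',90),('b3','b2',90),('bb','bt',90)]:
    d=W[b]-W[a]; print(a,b,np.linalg.norm(d[:2]),np.degrees(np.arctan2(d[1],d[0]))-o)
print((W['RL']+W['RR']+W['FL']+W['FR'])/4, (W['b1']+W['b2']+W['b3']+W['b4'])/4)
```

```text
RL [0.6482 0.0134 0.108 ]
RR [ 0.6712 -0.11    0.108 ]
FL [ 0.4359 -0.0207  0.104 ]
FR [ 0.4549 -0.1444  0.104 ]
piv [ 0.4559 -0.0821  0.118 ]
bt [ 0.4536 -0.0517  0.118 ]
bb [ 0.4587 -0.1092  0.118 ]
b1 [ 0.538  -0.0316  0.13  ]
b2 [ 0.5543 -0.0328  0.13  ]
b3 [ 0.5663 -0.098   0.13  ]
b4 [ 0.552  -0.0999  0.13  ]
FL RL 0.2149848529959632 9.110371468940361
FR RR 0.21896441674980155 9.017560123130414
FR FL 0.12515195197916837 8.721881246735293
RR RL 0.1255428090829404 10.539321549456218
b4 b1 0.06971610125952743 11.629967786411399
b3 b2 0.0662600184392468 10.459160537557068
bb bt 0.057658286381674105 5.0210598360015695
[ 0.5525457  -0.06541242  0.106     ] [ 0.55264534 -0.06556598  0.13      ]
```

```bash
python3 -m jog '[[20,5,0,-10,85],[40,10,0,-20,85],[60,15,0,-30,85],[80,15,0,-40,85],[98,15,0,-50,85],[98,15,0,-60,85],[98,15,0,-70,85],[98,15,0,-80,85],[98,15,-20,-85.3,85],[98,15,-40,-85.3,85]]' 20
python3 - <<'E'
from h import *
c=snap('wrist','w5.png'); print(bot.read_state()['tool_pos'])
E
```

```text
time: 8.1
tool_pos: [0.5557, -0.0662, 0.1942]
tcp_rot: [-0.175, 2.139, -2.138]
wrist_force: [-0.8, 0.0, 0.2]
width: 0.997
[ 0.55372876 -0.06584403  0.1907973 ]
```

View pics/w5.png

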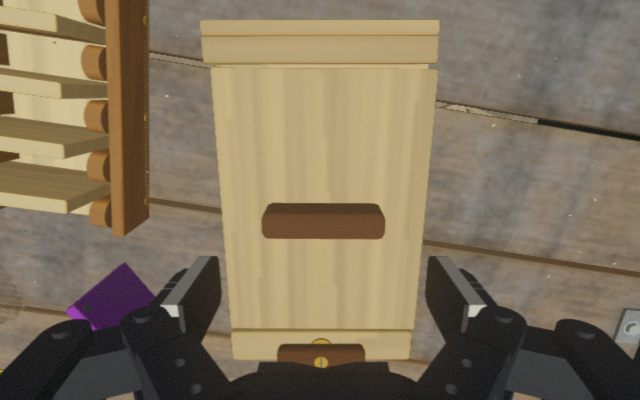

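Run:
```python
from h import *
c=bot.read_camera('wrist'); i=cv2.cvtColor(c['pixels'],cv2.COLOR_RGB2BGR)
cv2.imwrite('pics/z5.png',cv2.resize(i[10:370,190:450],None,fx=1.6,fy=1.6,interpolation=cv2.INTER_CUBIC)[:600])
for v in (204,222,240): print(v,ray(c,323,v,.13))
print('rear',ray(c,320,21,.108),ray(c,320,66,.104), 'front rail',ray(c,320,330,.104),ray(c,320,359,.104))
g=i[195:250,323]; print(g.tolist()[::3])
s=bot.read_state()['tcp_rot']
from scipy.spatial.transform import Rotation as R; print(R.from_rotvec(s).as_matrix().round(3))
```

```text
204 [ 0.56845416 -0.06470732  0.13      ]
222 [ 0.55833046 -0.06635533  0.13      ]
240 [ 0.5478797  -0.06805658  0.13      ]
rear [ 0.65939566 -0.04826934  0.108     ] [ 0.63807229 -0.05164192  0.104     ] front rail [ 0.47002628 -0.07856966  0.104     ] [ 0.44613265 -0.08239839  0.104     ]
[[130, 174, 194], [127, 171, 193], [57, 85, 104], [34, 57, 76], [30, 58, 78], [36, 63, 85], [36, 68, 97], [44, 77, 104], [49, 77, 107], [51, 77, 110], [49, 79, 110], [48, 73, 108], [47, 74, 108], [47, 77, 109], [78, 116, 145], [127, 171, 193], [126, 172, 193], [124, 168, 191], [127, 171, 192]]
[[-0.987 -0.008  0.161]
 [-0.161  0.001 -0.987]
 [ 0.007 -1.    -0.003]]
```

View pics/z5.png

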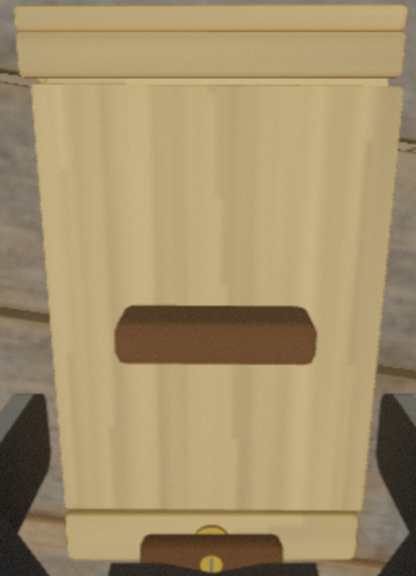

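```bash
python3 -m jog '[[1,0,-10,0,85],[2,0,-20,0,85],[2,0,-30,0,85],[2,0,-40,0,85],[2,0,-44,0,85],[2,0,-48,0,85],[2,0,-48,0,85],[2,0,-48,0,85],[2,0,-48,0,85],[2,0,-48,0,85]]' 20
python3 - <<'E'
from h import *
c=snap('wrist','w6.png'); print(bot.read_state()['tool_pos'])
c=snap('side','s6.png');i=cv2.imread('pics/s6.png'); cv2.imwrite('pics/z6.png',cv2.resize(i[140:265,225:385],None,fx=4.6,fy=4.6,interpolation=cv2.INTER_CUBIC))
E
```

```text
time: 9.45
tool_pos: [0.5586, -0.0663, 0.1486]
tcp_rot: [-0.171, 2.138, -2.138]
wrist_force: [0.9, 0.7, -0.7]
width: 0.994
[ 0.55853946 -0.06634312  0.14849858]
```

View pics/z6.png

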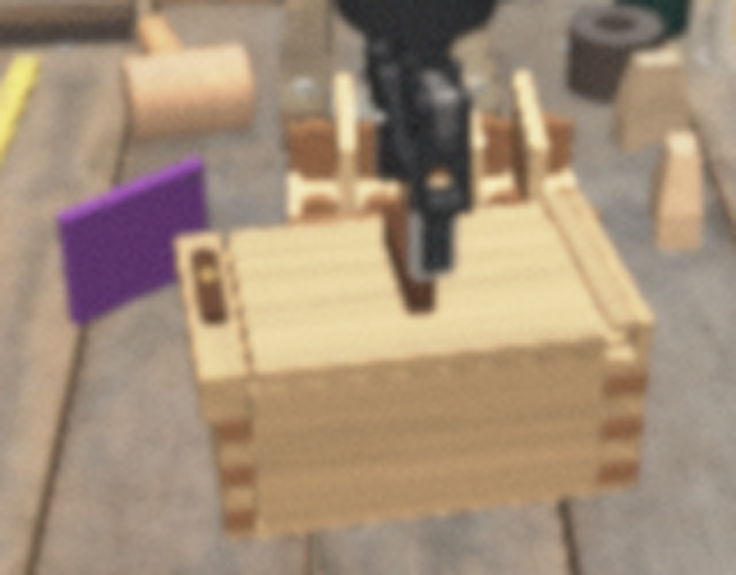

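View pics/w6.png

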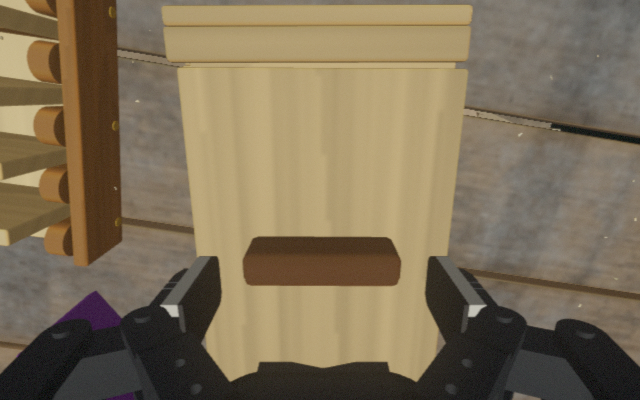

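```bash
python3 -m jog '[[-2,0,-4,0,85],[-3,0,-8,0,85],[-3,0,-12,0,85],[-3,0,-15,0,85],[-3,0,-15,0,85],[-3,0,-15,0,85],[-3,0,-15,0,85],[-3,0,-15,0,85],[-3,0,-15,0,85],[-3,0,-15,0,85]]' 20
python3 - <<'E'
from h import *
c=snap('wrist','w7.png'); print(bot.read_state()['tool_pos'])
c=snap('side','s6.png');i=cv2.imread('pics/s6.png'); cv2.imwrite('pics/z7.png',cv2.resize(i[160:230,270:350],None,fx=8,fy=8,interpolation=cv2.INTER_CUBIC))
E
```

```text
time: 10.8
tool_pos: [0.5555, -0.0663, 0.1333]
tcp_rot: [-0.172, 2.138, -2.138]
wrist_force: [-0.7, 0.5, 0.3]
width: 0.996
[ 0.55544884 -0.06629994  0.13329167]
```

View pics/z7.png

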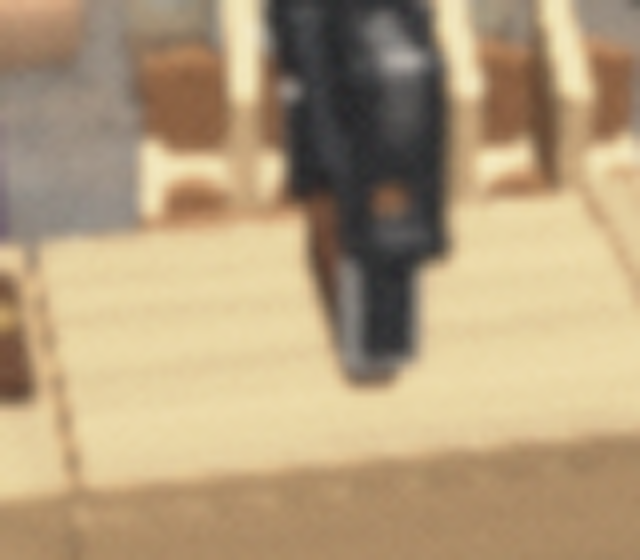

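View pics/w7.png

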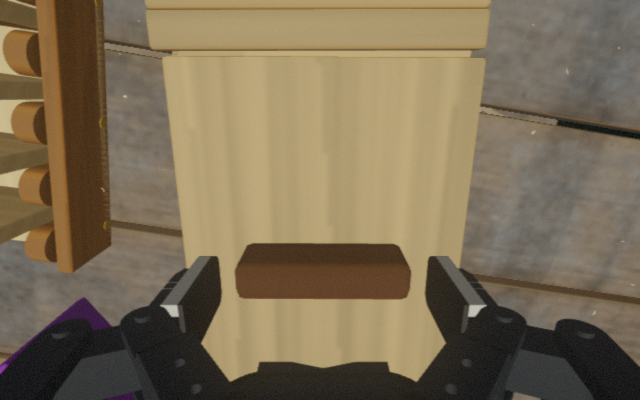

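```bash
python3 -m jog '[[0,0,-3,0,85],[0,0,-4,0,80],[0,0,-4,0,75],[0,0,-4,0,70],[0,0,-4,0,66],[0,0,-4,0,64],[0,0,-4,0,64],[0,0,-4,0,64],[0,0,-4,0,64],[0,0,-4,0,64]]' 25
python3 - <<'E'
from h import *
c=snap('wrist','w8.png'); print(bot.read_state()['wrist_force'])
E
```

```text
time: 12.15
tool_pos: [0.5555, -0.0663, 0.1295]
tcp_rot: [-0.171, 2.138, -2.138]
wrist_force: [-1.4, -0.0, 1.5]
width: 0.815
[-0.35689712 -0.60074469  2.91845767]
```

View pics/w8.png

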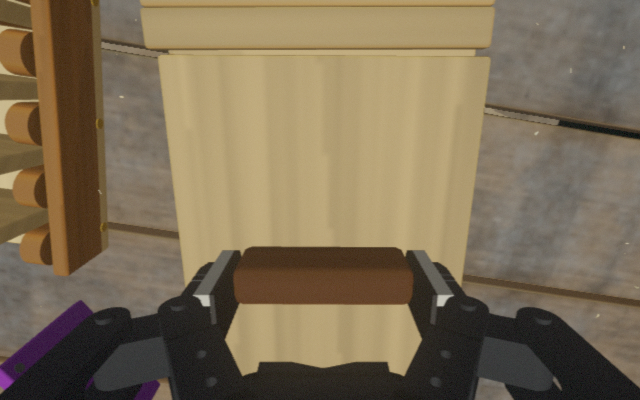

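```bash
python3 -m jog '[[0,0,2,0,64],[0,0,4,0,64],[0,0,6,0,64],[0,0,8,0,64],[0,0,10,0,64],[0,0,12,0,64],[0,0,14,0,64],[0,0,15,0,64],[0,0,15,0,64],[0,0,15,0,64]]' 25
python3 - <<'E'
from h import *
c=snap('side','s9.png');i=cv2.imread('pics/s9.png'); cv2.imwrite('pics/z9.png',cv2.resize(i[140:265,225:385],None,fx=4.6,fy=4.6,interpolation=cv2.INTER_CUBIC))
E
```

```text
time: 13.45
tool_pos: [0.5553, -0.0663, 0.1443]
tcp_rot: [-0.172, 2.138, -2.138]
wrist_force: [2.1, -0.2, -5.5]
width: 0.812
```

View pics/z9.png

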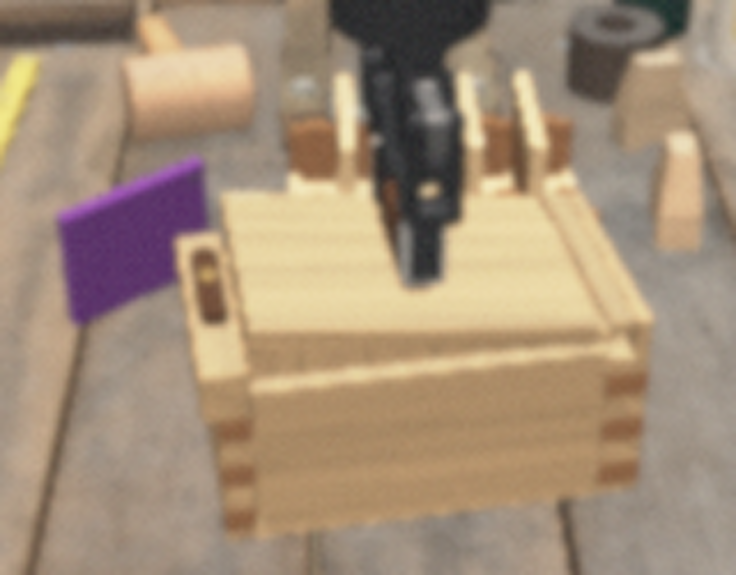

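```bash
python3 -m jog '[[0,0,2,0,64],[0,0,4,0,64],[-3,-0.5,4,0,64],[-6,-1,4,0,64],[-9,-1.5,4,0,64],[-12,-2,4,0,64],[-15,-2.5,4,0,64],[-18,-3,4,0,64],[-18,-3,4,0,64],[-18,-3,4,0,64]]' 25
python3 - <<'E'
from h import *
c=snap('side','s9.png');i=cv2.imread('pics/s9.png'); cv2.imwrite('pics/z10.png',cv2.resize(i[140:265,225:385],None,fx=4.6,fy=4.6,interpolation=cv2.INTER_CUBIC))
E
```

```text
time: 14.75
tool_pos: [0.5375, -0.0693, 0.1483]
tcp_rot: [-0.172, 2.138, -2.138]
wrist_force: [-0.3, 0.1, -2.8]
width: 0.815
```

View pics/z10.png

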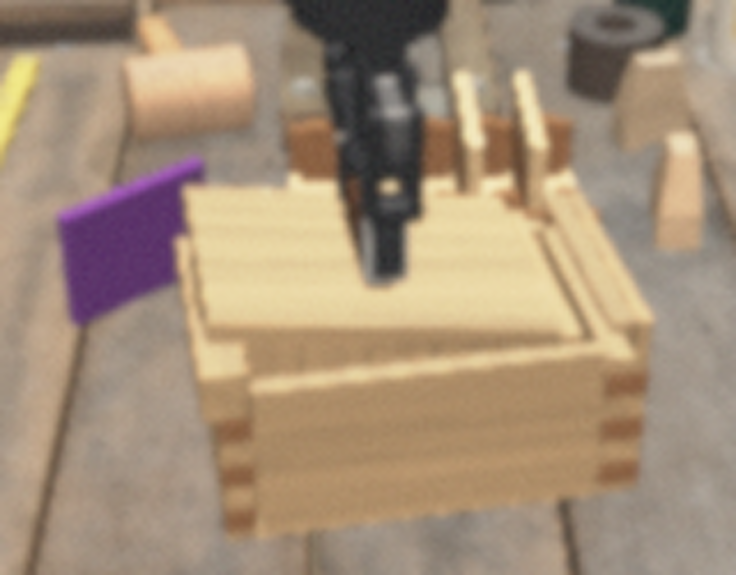

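```bash
python3 -m jog '[[0,0,15,0,64],[0,0,35,0,64],[0,0,60,0,64],[4,-40,60,-3,64],[8,-80,60,-6,64],[12,-120,60,-9,64],[16,-160,60,-9,64],[18,-197,60,-9,64],[18,-197,60,-9,64],[18,-197,40,-9,64]]' 25; python3 -m jog '[[0,0,-15,0,64],[0,0,-35,0,64],[0,0,-55,0,64],[0,0,-75,0,64],[0,0,-85,0,64],[0,0,-95,0,64],[0,0,-105,0,64],[0,0,-115,0,64],[0,0,-120,0,64],[0,0,-120,0,64]]' 25
python3 - <<'E'
from h import *
c=snap('side','s11.png')
c=snap('top','t11.png')
E
```

```text
time: 16.05
tool_pos: [0.557, -0.267, 0.1904]
tcp_rot: [0.002, 2.216, -2.22]
wrist_force: [-0.0, 0.1, -1.7]
width: 0.816
time: 17.3
tool_pos: [0.5552, -0.2662, 0.0678]
tcp_rot: [-0.004, 2.221, -2.22]
wrist_force: [1.0, 0.2, -2.7]
width: 0.814
```

View pics/s11.png

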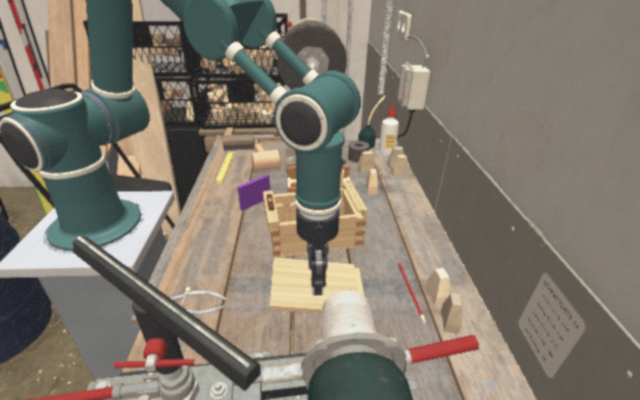

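```bash
python3 -m jog '[[0,0,-8,0,64],[0,0,-16,0,64],[0,0,-22,0,64],[0,0,-26,0,64],[0,0,-29,0,64],[0,0,-29.5,0,64],[0,0,-29.5,0,64],[0,0,-29.5,0,75],[0,0,-29.5,0,85],[0,0,-29.5,0,85]]' 25
python3 -m jog '[[0,0,10,0,85],[0,0,40,0,85],[0,0,90,0,85],[0,0,150,0,85],[0,30,190,10,70],[0,80,190,20,50],[0,140,190,30,40],[0,200,190,40,40],[0,260,190,50,40],[0,320,190,60,40]]' 25
python3 - <<'E'
from h import *
c=snap('top','t12.png');i=cv2.imread('pics/t12.png'); cv2.imwrite('pics/z12.png',cv2.resize(i[150:330,180:440],None,fx=3,fy=3,interpolation=cv2.INTER_CUBIC))
E
```

```text
time: 18.65
tool_pos: [0.5557, -0.2663, 0.0388]
tcp_rot: [-0.003, 2.219, -2.22]
wrist_force: [0.4, -0.5, -0.9]
width: 0.996
time: 19.9
tool_pos: [0.5554, 0.0555, 0.2299]
tcp_rot: [-0.918, 1.576, -1.578]
wrist_force: [0.5, 0.2, -0.8]
width: 0.468
```

View pics/z12.png

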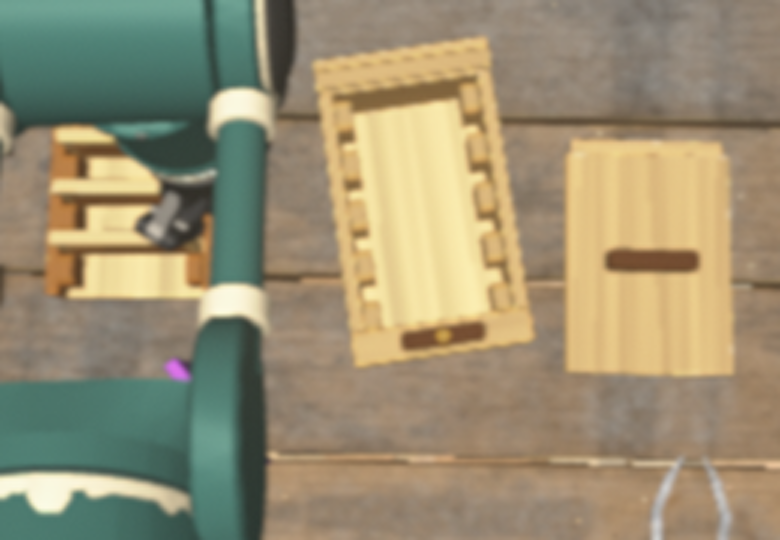

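Run:
```python
from h import *
c=bot.read_camera('top')
def P(u,v,z): return ray(c,u/3+180,v/3+150,z)
L=[(344,118),(350,162),(357,214),(364,265),(371,314)]; R=[(470,100),(478,150),(484,197),(491,247),(500,295)]
Ls=np.array([P(*p,.068) for p in L]);Rs=np.array([P(*p,.068) for p in R])
print(Ls.round(4),Rs.round(4)); m=(Ls+Rs)/2; print(m.round(4),m.mean(0))
d=m[0]-m[-1]; print(np.linalg.norm(d),np.degrees(np.arctan2(d[1],d[0])))
d=(Ls-Rs).mean(0); print(np.linalg.norm(d),np.degrees(np.arctan2(d[1],d[0]))-90)
print('pivot',P(443,336,.118))
for n,u,v in [('lidFL',567,371),('FR',733,374),('RL',570,152),('RR',729,152)]: print(n,P(u,v,.012))
print('bat',P(606,260,.038),P(698,261,.038))
```

```text
[[ 0.6202 -0.006   0.068 ]
 [ 0.5868 -0.0114  0.068 ]
 [ 0.5478 -0.0176  0.068 ]
 [ 0.5102 -0.0237  0.068 ]
 [ 0.4745 -0.0297  0.068 ]] [[ 0.6358 -0.1003  0.068 ]
 [ 0.5977 -0.1067  0.068 ]
 [ 0.5623 -0.1114  0.068 ]
 [ 0.5251 -0.1169  0.068 ]
 [ 0.49   -0.1238  0.068 ]]
[[ 0.628  -0.0531  0.068 ]
 [ 0.5922 -0.059   0.068 ]
 [ 0.5551 -0.0645  0.068 ]
 [ 0.5177 -0.0703  0.068 ]
 [ 0.4822 -0.0767  0.068 ]] [ 0.55504106 -0.06475058  0.068     ]
0.14769049936760556 9.199829947562257
0.09520436339596904 8.61341834217555
pivot [ 0.45692521 -0.08144593  0.118     ]
lidFL [ 0.43753327 -0.17883111  0.012     ]
FR [ 0.43753133 -0.30576669  0.012     ]
RL [ 0.60798755 -0.18170771  0.012     ]
RR [ 0.61027368 -0.3070918   0.012     ]
bat [ 0.52032813 -0.20574209  0.038     ] [ 0.52082533 -0.27543296  0.038     ]
```

```bash
python3 -m jog '[[-10,32,0,10,30],[-20,64,0,20,26],[-32,97,0,30.5,24],[-32,97,-30,30.5,24],[-32,97,-60,30.5,24],[-32,97,-80,30.5,24],[-32,97,-100,30.5,24],[-32,97,-100,30.5,24],[-32,97,-100,30.5,24],[-32,97,-100,30.5,24]]' 25
python3 - <<'E'
from h import *
c=snap('wrist','w13.png'); print(bot.read_state()['tool_pos'])
for x in (.5235,): 
  for y in (.102,.152,.202): print(proj(c,(x,y,.087)))
E
```

```text
time: 21.25
tool_pos: [0.5245, 0.1507, 0.1303]
tcp_rot: [-1.212, 1.199, -1.201]
wrist_force: [0.4, -0.1, -0.4]
width: 0.28
[0.52434855 0.15074633 0.13009492]
[320.64271596 325.73078579]
[321.55183255 239.45901489]
[322.62126041 137.97430175]
```

View pics/w13.png

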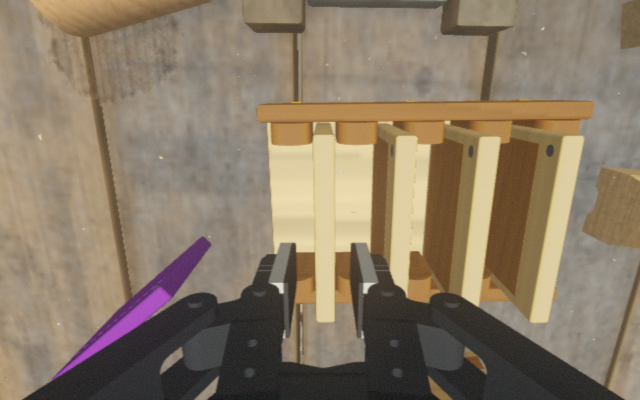

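Run:
```python
from h import *
c=bot.read_camera('wrist'); t=bot.read_camera('top')
print('cam',-np.array(c['R']).T@c['t'], bot.read_state()['tool_pos'])
for v in (124,321): print(v,ray(c,324,v,.087))
for v in (101,303): print(v,ray(c,410,v,.054))
for x,y,z in [(.5239,.203,.087),(.5239,.103,.087),(.5239,.2075,.087),(.5239,.1075,.087)]: print(proj(t,(x,y,z)))
i=cv2.imread('pics/top0.png'); cv2.imwrite('pics/z13.png',cv2.resize(i[160:255,190:260],None,fx=6,fy=6,interpolation=cv2.INTER_CUBIC))
i=cv2.imread('pics/w13.png'); cv2.imwrite('pics/z14.png',cv2.resize(i[90:340,250:400],None,fx=2.4,fy=2.4,interpolation=cv2.INTER_CUBIC))
```

```text
cam [0.52306269 0.22099789 0.24774696] [0.52404479 0.15077707 0.12970855]
124 [0.52391894 0.20831538 0.087     ]
321 [0.52514239 0.10510266 0.087     ]
101 [0.56984626 0.21826085 0.054     ]
303 [0.57983725 0.09509468 0.054     ]
[196.65338394 229.2342641 ]
[242.75070921 230.06307533]
[194.57919112 229.19697096]
[240.67615883 230.02577576]
```

View pics/z13.png

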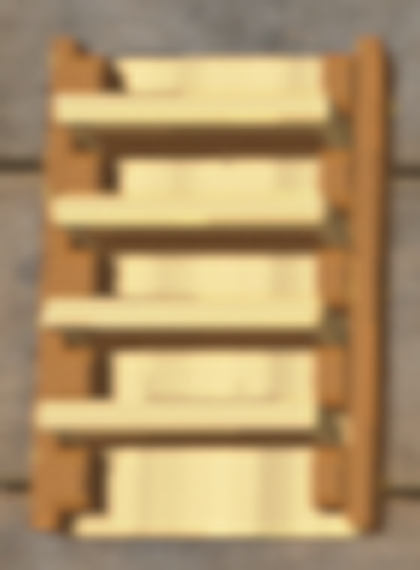

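View pics/z14.png

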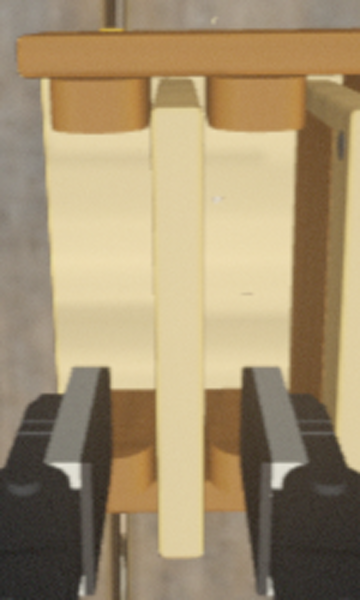

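```bash
python3 -m jog '[[0,2.5,-10,0,24],[0,2.5,-20,0,24],[0,2.5,-30,0,24],[0,2.5,-38,0,24],[0,2.5,-40,0,24],[0,2.5,-40,0,16],[0,2.5,-40,0,8],[0,2.5,-40,0,5],[0,2.5,-40,0,5],[0,2.5,-40,0,5]]' 40
python3 - <<'E'
from h import *
c=snap('wrist','w14.png'); print(bot.read_state()['tool_pos'])
c=snap('side','s14.png')
E
```

```text
time: 22.65
tool_pos: [0.5237, 0.1532, 0.089]
tcp_rot: [-1.214, 1.2, -1.201]
wrist_force: [0.4, 0.3, -0.4]
width: 0.105
[0.52370175 0.15321898 0.08902281]
```

View pics/w14.png

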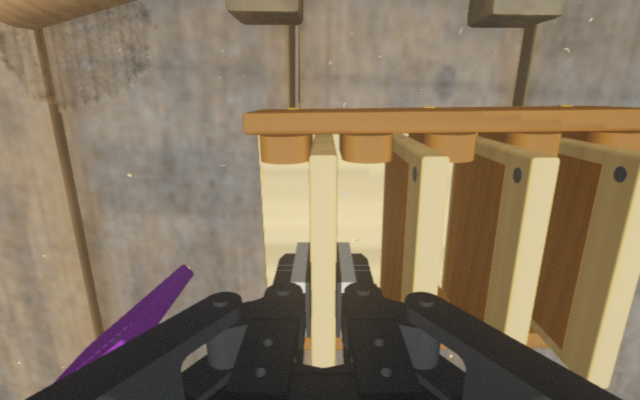

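```bash
python3 -m jog '[[0,0,20,0,5],[0,0,50,0,5],[0,0,85,0,5],[0,0,115,0,5],[20,-40,115,4,5],[40,-90,115,8.6,5],[60,-140,115,8.6,5],[80,-185,115,8.6,5],[87.6,-209,115,8.6,5],[87.6,-209,115,8.6,5]]' 40
python3 -m jog '[[0,0,-10,0,5],[0,0,-20,0,5],[0,0,-30,0,5],[0,0,-38,0,5],[0,0,-38,0,5],[0,0,-38,0,5],[0,0,-38,0,5],[0,0,-38,0,5],[0,0,-38,0,5],[0,0,-38,0,5]]' 40
python3 - <<'E'
from h import *
c=snap('wrist','w15.png'); print(bot.read_state()['tool_pos'])
c=snap('side','s15.png');i=cv2.imread('pics/s15.png'); cv2.imwrite('pics/z15.png',cv2.resize(i[100:265,225:400],None,fx=3.6,fy=3.6,interpolation=cv2.INTER_CUBIC))
E
```

```text
time: 24.0
tool_pos: [0.6112, -0.0576, 0.2034]
tcp_rot: [-1.281, 1.092, -1.091]
wrist_force: [1.3, 0.6, 0.3]
width: 0.105
time: 25.25
tool_pos: [0.6111, -0.0559, 0.1659]
tcp_rot: [-1.281, 1.089, -1.089]
wrist_force: [0.7, 0.5, -1.1]
width: 0.103
[ 0.61104027 -0.05585212  0.16584661]
```

View pics/w15.png

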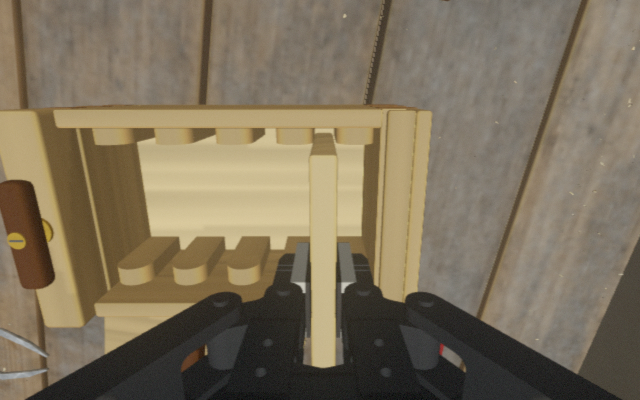

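View pics/z15.png

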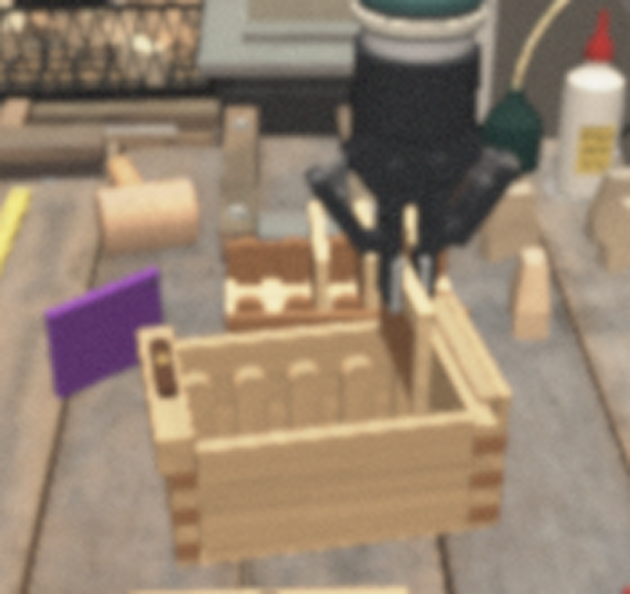

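```bash
python3 -m jog '[[0,0,-6,0,5],[0,0,-12,0,5],[0,0,-18,0,5],[0,0,-24,0,5],[0,0,-30,0,5],[0,0,-36,0,5],[0,0,-42,0,5],[0,0,-48,0,5],[0,0,-48,0,5],[0,0,-48,0,5]]' 40
python3 - <<'E'
from h import *
c=snap('wrist','w16.png'); print(bot.read_state()['wrist_force'])
c=snap('side','s15.png');i=cv2.imread('pics/s15.png'); cv2.imwrite('pics/z16.png',cv2.resize(i[100:265,225:400],None,fx=3.6,fy=3.6,interpolation=cv2.INTER_CUBIC))
E
```

```text
time: 26.6
tool_pos: [0.6112, -0.0558, 0.1179]
tcp_rot: [-1.281, 1.089, -1.089]
wrist_force: [0.2, -0.1, -0.4]
width: 0.105
[ 0.30906442 -0.79358618 -0.0796173 ]
```

View pics/z16.png

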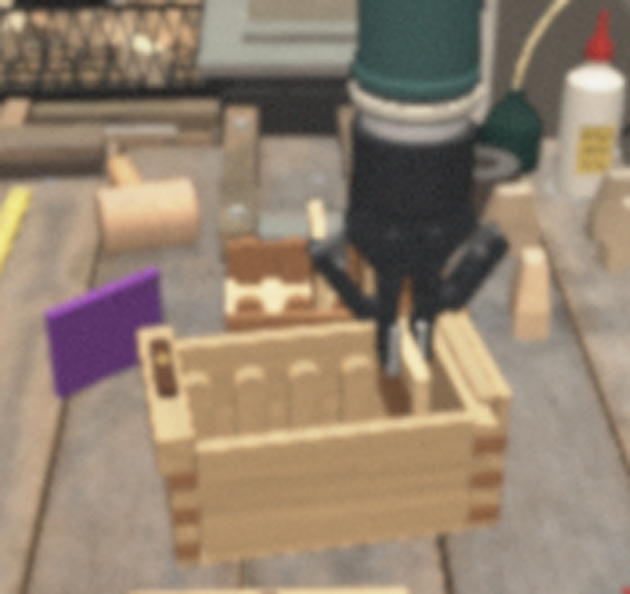

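View pics/w16.png

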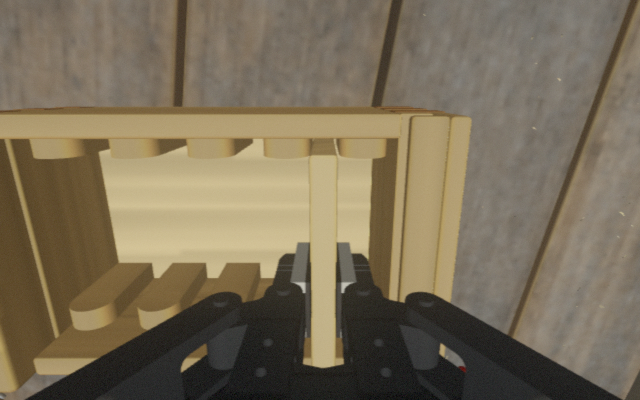

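```bash
python3 -m jog '[[0,0,-5,0,5],[0,0,-10,0,5],[0,0,-14,0,5],[0,0,-18,0,5],[0,0,-21,0,5],[0,0,-21,0,5],[0,0,-21,0,5],[0,0,-21,0,5],[0,0,-21,0,5],[0,0,-21,0,5]]' 40
python3 - <<'E'
from h import *
print(bot.read_state()['wrist_force'])
c=snap('side','s15.png');i=cv2.imread('pics/s15.png'); cv2.imwrite('pics/z17.png',cv2.resize(i[140:240,285:385],None,fx=6,fy=6,interpolation=cv2.INTER_CUBIC))
E
```

```text
time: 27.95
tool_pos: [0.6111, -0.0558, 0.0969]
tcp_rot: [-1.281, 1.089, -1.089]
wrist_force: [0.3, -0.5, -0.4]
width: 0.111
[ 0.27593497 -0.45172663 -0.35625015]
```

View pics/z17.png

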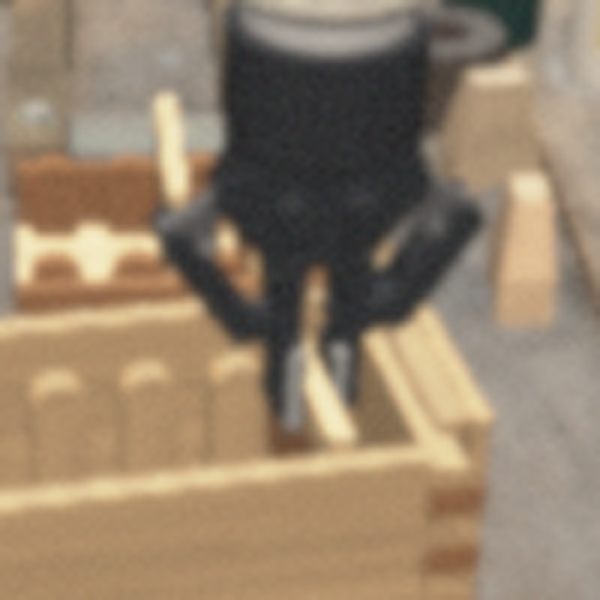

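```bash
python3 -m jog '[[0,0,-2,0,5],[0,0,-3,0,5],[0,0,-3,0,10],[0,0,-3,0,15],[0,0,-3,0,17],[0,0,-3,0,17],[0,0,5,0,17],[0,0,30,0,17],[0,0,70,0,20],[0,0,130,0,24]]' 40
python3 - <<'E'
from h import *
print(bot.read_state()['wrist_force'])
c=snap('wrist','w18.png');
c=snap('side','s15.png');i=cv2.imread('pics/s15.png'); cv2.imwrite('pics/z18.png',cv2.resize(i[120:265,225:400],None,fx=4,fy=4,interpolation=cv2.INTER_CUBIC))
E
```

```text
time: 29.25
tool_pos: [0.6095, -0.0556, 0.2263]
tcp_rot: [-1.284, 1.092, -1.086]
wrist_force: [0.3, -0.7, -0.4]
width: 0.284
[ 0.2580351  -0.70511455 -0.42718383]
```

View pics/z18.png

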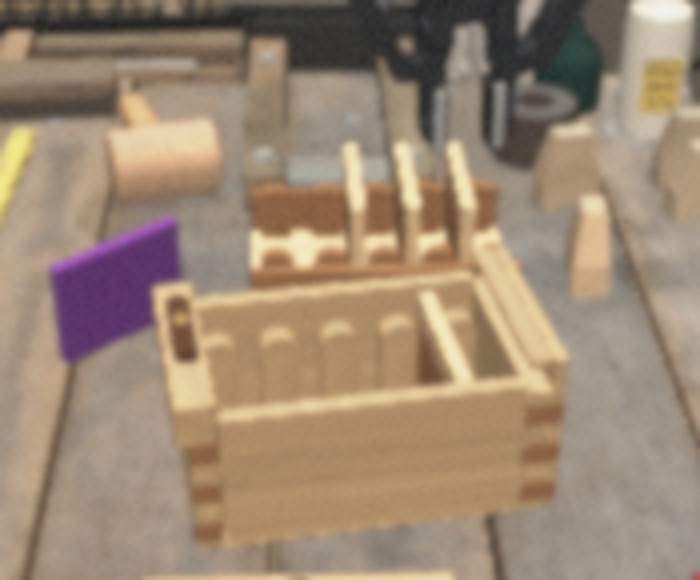

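View pics/w18.png

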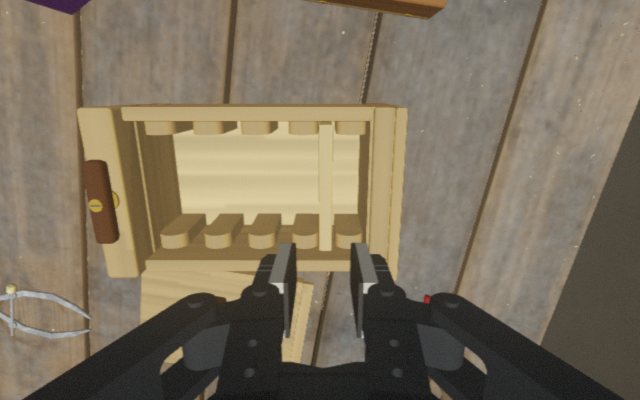

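```bash
python3 -m jog '[[-12,50,0,-4,24],[-24,105,0,-8.6,24],[-38,160,0,-8.6,24],[-49.7,209,0,-8.6,24],[-49.7,209,0,-8.6,24],[-49.7,209,-40,-8.6,24],[-49.7,209,-80,-8.6,24],[-49.7,209,-97,-8.6,24],[-49.7,209,-97,-8.6,24],[-49.7,209,-97,-8.6,24]]' 40
python3 - <<'E'
from h import *
c=snap('wrist','w19.png'); print(bot.read_state()['tool_pos'])
E
```

```text
time: 30.6
tool_pos: [0.5628, 0.1531, 0.1315]
tcp_rot: [-1.212, 1.199, -1.202]
wrist_force: [0.6, -0.1, 0.5]
width: 0.283
[0.56297222 0.15324508 0.13183522]
```

View pics/w19.png

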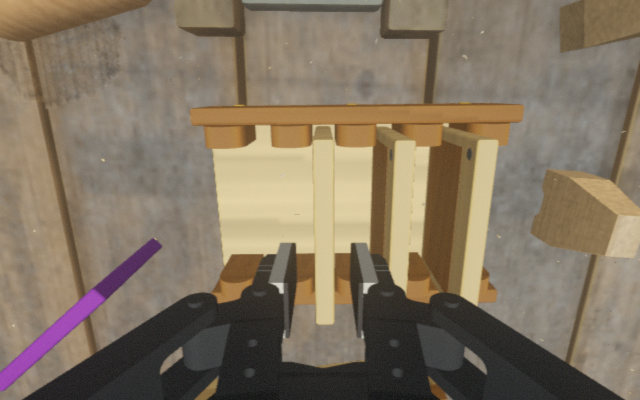

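```bash
python3 -m jog '[[0,0,-15,0,24],[0,0,-30,0,24],[0,0,-42,0,24],[0,0,-42,0,20],[0,0,-42,0,12],[0,0,-42,0,5],[0,0,-42,0,5],[0,0,-42,0,5],[0,0,-42,0,5],[0,0,-30,0,5]]' 40
python3 -m jog '[[0,0,20,0,5],[0,0,60,0,5],[0,0,103,0,5],[4,-50,103,4,5],[8,-105,103,8.6,5],[11,-160,103,8.6,5],[12,-215.5,103,8.6,5],[12,-215.5,103,8.6,5],[12,-215.5,85,8.6,5],[12,-215.5,65,8.6,5]]' 40
python3 - <<'E'
from h import *
c=snap('wrist','w20.png'); print(bot.read_state()['tool_pos'])
E
```

```text
time: 31.9
tool_pos: [0.5615, 0.153, 0.0994]
tcp_rot: [-1.215, 1.2, -1.2]
wrist_force: [2.4, -0.6, -1.3]
width: 0.104
time: 33.15
tool_pos: [0.573, -0.061, 0.1639]
tcp_rot: [-1.282, 1.088, -1.088]
wrist_force: [-0.1, -0.3, -1.0]
width: 0.11
[ 0.57066019 -0.06053958  0.1599479 ]
```

View pics/w20.png

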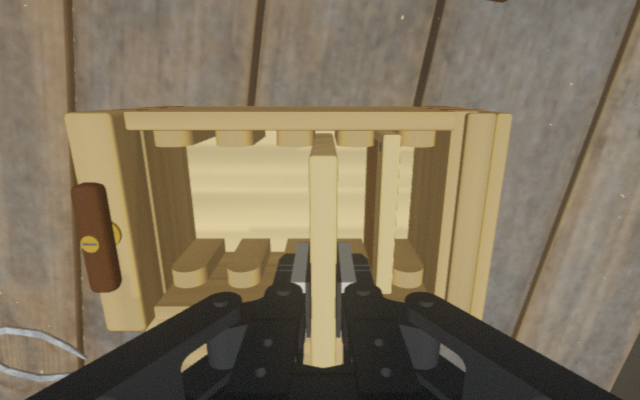

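```bash
python3 -m jog '[[0.5,0,0,0,5],[0.5,0,-6,0,5],[0.5,0,-14,0,5],[0.5,0,-22,0,5],[0.5,0,-30,0,5],[0.5,0,-40,0,5],[0.5,0,-50,0,5],[0.5,0,-60,0,5],[0.5,0,-68,0,5],[0.5,0,-68,0,5]]' 40
python3 - <<'E'
from h import *
c=snap('wrist','w21.png'); print(bot.read_state()['tool_pos'],bot.read_state()['wrist_force'])
E
```

```text
time: 34.45
tool_pos: [0.5731, -0.0622, 0.0957]
tcp_rot: [-1.283, 1.091, -1.088]
wrist_force: [0.3, -0.5, -0.5]
width: 0.11
[ 0.57360546 -0.06227091  0.09636163] [ 0.44183305  0.13684192 -0.3809282 ]
```

View pics/w21.png

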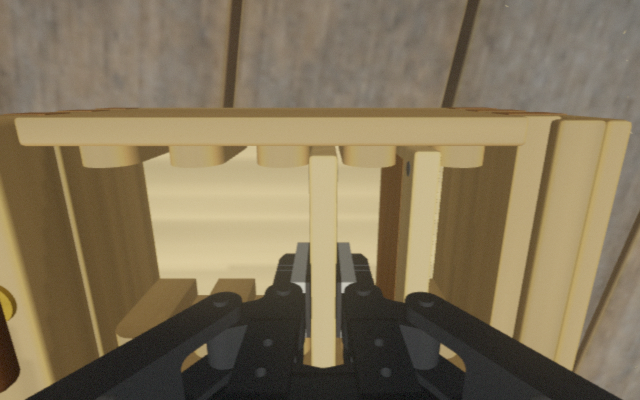

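```bash
python3 -m jog '[[0,0,-2,0,5],[0,0,-5,0,5],[0,0,-5,0,10],[0,0,-5,0,15],[0,0,-5,0,17],[0,0,-5,0,17],[0,0,5,0,17],[0,0,30,0,17],[0,0,70,0,20],[0,0,130,0,24]]' 40
python3 -m jog '[[6,54,0,-4,24],[13,108,0,-8.6,24],[20,160,0,-8.6,24],[25.5,215.5,0,-8.6,24],[25.5,215.5,0,-8.6,24],[25.5,215.5,-40,-8.6,24],[25.5,215.5,-80,-8.6,24],[25.5,215.5,-98,-8.6,24],[25.5,215.5,-98,-8.6,24],[25.5,215.5,-98,-8.6,24]]' 40
python3 - <<'E'
from h import *
c=snap('wrist','w22.png'); print(bot.read_state()['tool_pos'])
E
```

```text
time: 35.75
tool_pos: [0.5723, -0.0621, 0.2266]
tcp_rot: [-1.284, 1.092, -1.086]
wrist_force: [0.5, 0.1, 0.1]
width: 0.282
time: 37.0
tool_pos: [0.6007, 0.153, 0.1307]
tcp_rot: [-1.212, 1.199, -1.202]
wrist_force: [0.6, 0.8, -0.7]
width: 0.281
[0.60090344 0.15319876 0.1310085 ]
```

View pics/w22.png

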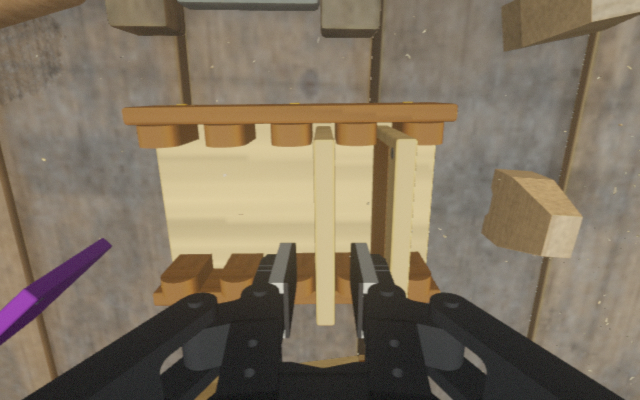

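```bash
python3 -m jog '[[0,0,-15,0,24],[0,0,-30,0,24],[0,0,-42,0,24],[0,0,-42,0,20],[0,0,-42,0,12],[0,0,-42,0,5],[0,0,-42,0,5],[0,0,-42,0,5],[0,0,-42,0,5],[0,0,-30,0,5]]' 40
python3 -m jog '[[0,0,20,0,5],[0,0,60,0,5],[0,0,103,0,5],[-16,-55,103,4,5],[-32,-110,103,8.6,5],[-48,-165,103,8.6,5],[-62.5,-221,103,8.6,5],[-62.5,-221,103,8.6,5],[-62.5,-221,85,8.6,5],[-62.5,-221,65,8.6,5]]' 40
python3 -m jog '[[0,0,0,0,5],[0,0,0,0,5],[0,0,-3,0,5],[0,0,-6,0,5],[0,0,-8,0,5],[0,0,-10,0,5],[0,0,-10,0,5],[0,0,-10,0,5],[0,0,-10,0,5],[0,0,-10,0,5]]' 40
python3 - <<'E'
from h import *
c=snap('wrist','w23.png'); print(bot.read_state()['tool_pos'])
E
```

```text
time: 38.3
tool_pos: [0.5995, 0.153, 0.0983]
tcp_rot: [-1.215, 1.2, -1.2]
wrist_force: [2.8, -0.4, -2.4]
width: 0.106
time: 39.55
tool_pos: [0.537, -0.0665, 0.1634]
tcp_rot: [-1.281, 1.088, -1.088]
wrist_force: [-0.1, -0.6, -0.4]
width: 0.106
time: 40.8
tool_pos: [0.5369, -0.0678, 0.1539]
tcp_rot: [-1.281, 1.089, -1.089]
wrist_force: [-0.7, 0.9, -1.2]
width: 0.111
[ 0.53689513 -0.06783687  0.15386652]
```

View pics/w23.png

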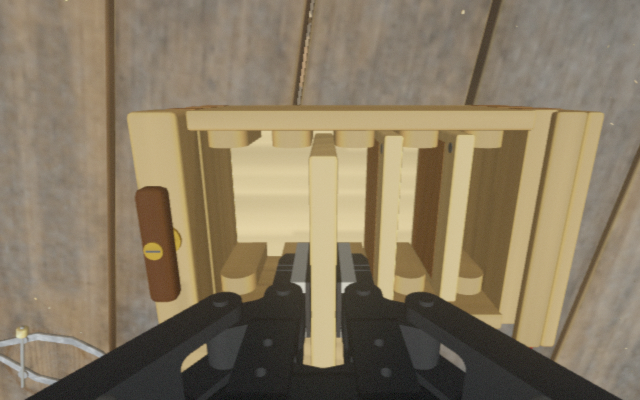

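```bash
python3 -m jog '[[0,0,-6,0,5],[0,0,-12,0,5],[0,0,-18,0,5],[0,0,-26,0,5],[0,0,-34,0,5],[0,0,-42,0,5],[0,0,-50,0,5],[0,0,-58,0,5],[0,0,-58,0,5],[0,0,-58,0,5]]' 40
python3 - <<'E'
from h import *
print(bot.read_state()['tool_pos'],bot.read_state()['wrist_force'])
E
```

```text
time: 42.1
tool_pos: [0.537, -0.0678, 0.0959]
tcp_rot: [-1.281, 1.089, -1.089]
wrist_force: [-0.1, -1.1, -0.8]
width: 0.105
[ 0.53698184 -0.06784773  0.0958804 ] [-0.1271752  -1.11521177 -0.76770648]
```

Next release, then the last board at x=0.637 (dx +100, dy +221).

```bash
python3 -m jog '[[0,0,-2,0,5],[0,0,-4,0,5],[0,0,-4,0,10],[0,0,-4,0,15],[0,0,-4,0,17],[0,0,-4,0,17],[0,0,5,0,17],[0,0,30,0,17],[0,0,70,0,20],[0,0,130,0,24]]' 40
python3 -m jog '[[25,55,0,-4,24],[50,110,0,-8.6,24],[75,165,0,-8.6,24],[100,221,0,-8.6,24],[100,221,0,-8.6,24],[100,221,-40,-8.6,24],[100,221,-80,-8.6,24],[100,221,-96,-8.6,24],[100,221,-96,-8.6,24],[100,221,-96,-8.6,24]]' 40
python3 - <<'E'
from h import *
c=snap('wrist','w24.png'); print(bot.read_state()['tool_pos'])
E
```

```text
time: 43.35
tool_pos: [0.5353, -0.0676, 0.2257]
tcp_rot: [-1.284, 1.092, -1.086]
wrist_force: [1.7, -0.2, -0.2]
width: 0.279
time: 44.6
tool_pos: [0.6382, 0.1531, 0.1319]
tcp_rot: [-1.212, 1.199, -1.202]
wrist_force: [-0.2, 0.4, 1.1]
width: 0.283
[0.63837788 0.1532441  0.13223482]
```

View pics/w24.png

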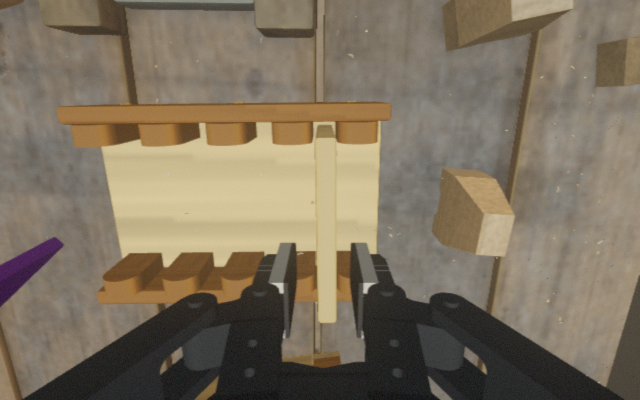

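```bash
python3 -m jog '[[0,1,-15,0,24],[0,1,-30,0,24],[0,1,-42,0,24],[0,1,-42,0,20],[0,1,-42,0,12],[0,1,-42,0,5],[0,1,-42,0,5],[0,1,-42,0,5],[0,1,-42,0,5],[0,1,-30,0,5]]' 40
python3 -m jog '[[0,0,20,0,5],[0,0,60,0,5],[0,0,103,0,5],[-30,-50,103,4,5],[-60,-100,103,8.6,5],[-90,-150,103,8.6,5],[-120,-200,103,8.6,5],[-138,-228,103,8.6,5],[-138,-228,103,8.6,5],[-138,-228,85,8.6,5]]' 40
python3 -m jog '[[0,0,0,0,5],[0,0,-10,0,5],[0,0,-20,0,5],[0,0,-25,0,5],[0,0,-30,0,5],[0,0,-30,0,5],[0,0,-30,0,5],[0,0,-30,0,5],[0,0,-30,0,5],[0,0,-30,0,5]]' 40
python3 - <<'E'
from h import *
c=snap('wrist','w25.png'); print(bot.read_state()['tool_pos'])
E
```

```text
time: 45.9
tool_pos: [0.6371, 0.154, 0.0991]
tcp_rot: [-1.215, 1.2, -1.201]
wrist_force: [3.6, -0.5, -3.1]
width: 0.108
time: 47.15
tool_pos: [0.5004, -0.0737, 0.1865]
tcp_rot: [-1.278, 1.086, -1.092]
wrist_force: [0.2, -0.3, 0.2]
width: 0.106
time: 48.4
tool_pos: [0.4989, -0.0739, 0.1549]
tcp_rot: [-1.281, 1.089, -1.089]
wrist_force: [0.8, 0.2, -0.8]
width: 0.106
[ 0.49890555 -0.07382274  0.1549049 ]
```

View pics/w25.png

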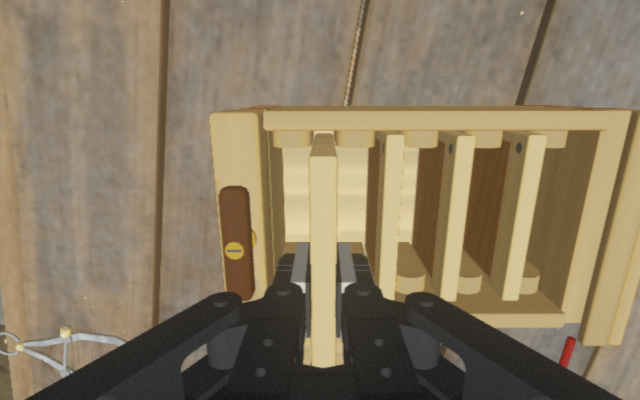

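```bash
python3 -m jog '[[0,0,-6,0,5],[0,0,-12,0,5],[0,0,-18,0,5],[0,0,-26,0,5],[0,0,-34,0,5],[0,0,-42,0,5],[0,0,-50,0,5],[0,0,-54,0,5],[0,0,-54,0,5],[0,0,-54,0,5]]' 40
python3 - <<'E'
from h import *
print(bot.read_state()['tool_pos'],bot.read_state()['wrist_force'])
c=snap('side','s15.png');i=cv2.imread('pics/s15.png'); cv2.imwrite('pics/z25.png',cv2.resize(i[120:240,245:365],None,fx=5,fy=5,interpolation=cv2.INTER_CUBIC))
E
```

```text
time: 49.7
tool_pos: [0.4991, -0.0739, 0.101]
tcp_rot: [-1.281, 1.089, -1.089]
wrist_force: [0.9, 0.7, -0.6]
width: 0.111
[ 0.49910179 -0.07385914  0.10104433] [ 0.9158304   0.73087653 -0.59158861]
```

View pics/z25.png

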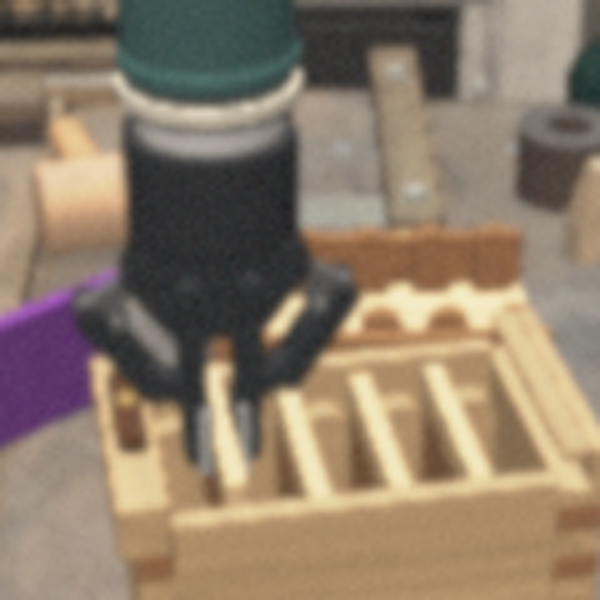

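```bash
python3 -m jog '[[0,0,-2,0,5],[0,0,-3,0,5],[0,0,-3,0,10],[0,0,-3,0,15],[0,0,-3,0,17],[0,0,-3,0,17],[0,0,5,0,17],[0,0,30,0,17],[0,0,70,0,20],[0,0,130,0,40]]' 40
python3 - <<'E'
from h import *
print(bot.read_state()['wrist_force'])
c=snap('wrist','w26.png')
c=snap('side','s26.png');i=cv2.imread('pics/s26.png'); cv2.imwrite('pics/z26.png',cv2.resize(i[140:330,215:400],None,fx=3.2,fy=3.2,interpolation=cv2.INTER_CUBIC))
E
```

```text
time: 51.0
tool_pos: [0.497, -0.0735, 0.2303]
tcp_rot: [-1.284, 1.093, -1.086]
wrist_force: [0.4, -0.1, 0.5]
width: 0.435
[ 0.4294576  -0.06225484  0.48569411]
```

View pics/z26.png

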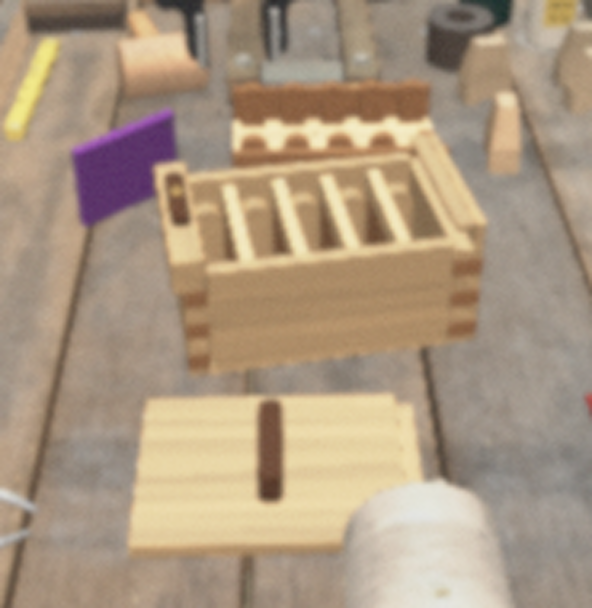

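View pics/w26.png

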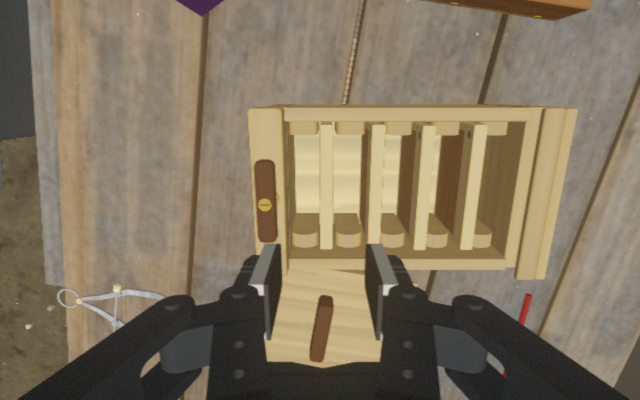

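```bash
python3 -m jog '[[4,-20,0,-10,60],[8,-40,0,-20,85],[12,-60,0,-30,85],[16,-80,0,-40,85],[20,-100,0,-50,85],[22,-120,0,-60,85],[22,-140,0,-70,85],[22,-160,0,-80,85],[22,-167,0,-90,85],[22,-167,0,-99,85]]' 25
python3 -m jog '[[0,0,-20,0,85],[0,0,-40,0,85],[0,0,-60,0,85],[0,0,-80,0,85],[0,0,-90,0,85],[0,0,-90,0,85],[0,0,-90,0,85],[0,0,-90,0,85],[0,0,-90,0,85],[0,0,-90,0,85]]' 25
python3 - <<'E'
from h import *
c=snap('wrist','w27.png'); s=bot.read_state(); print(s['tool_pos'],s['q'])
for p in [(.5206,-.2056,.038),(.5206,-.2756,.038),(.5286,-.2056,.038)]: print(proj(c,p))
E
```

```text
time: 52.35
tool_pos: [0.5205, -0.2414, 0.2306]
tcp_rot: [-0.001, -2.221, 2.22]
wrist_force: [-0.7, 0.2, -0.1]
width: 0.996
time: 53.6
tool_pos: [0.521, -0.2409, 0.1412]
tcp_rot: [-0.005, 2.218, -2.219]
wrist_force: [0.5, -0.3, 0.3]
width: 0.992
[ 0.52096758 -0.2408742   0.14108511] [-4.76489569e-01  1.73431438e-01  1.93742579e+00  1.80983347e-05
  1.03021553e+00  1.08929712e+00]
[267.50684954 207.24659762]
[373.07040579 207.68097672]
[267.01405178 195.65476952]
```

View pics/w27.png

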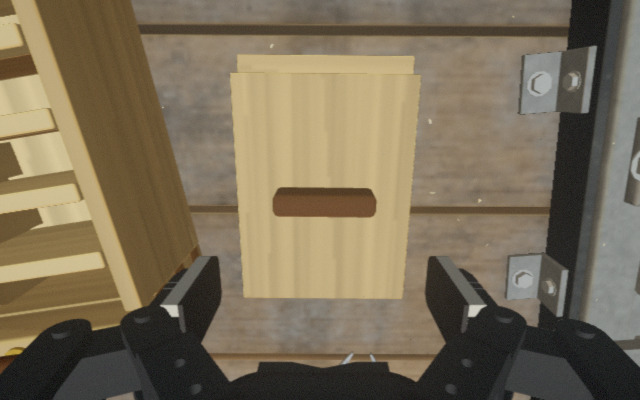

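```bash
python3 -m jog '[[0,-1,-20,0,85],[0,-1,-40,0,85],[0,-1,-60,0,85],[0,-1,-75,0,85],[0,-1,-85,0,85],[0,-1,-92,0,85],[0,-1,-97,0,85],[0,-1,-97,0,85],[0,-1,-97,0,85],[0,-1,-97,0,85]]' 25
python3 - <<'E'
from h import *
c=snap('wrist','w28.png'); s=bot.read_state(); print(s['tool_pos'],s['wrist_force'])
E
```

```text
time: 54.9
tool_pos: [0.5212, -0.242, 0.0443]
tcp_rot: [-0.004, 2.218, -2.219]
wrist_force: [-0.1, 0.2, -0.1]
width: 0.993
[ 0.5211555  -0.24198037  0.0442613 ] [ 0.11855001 -0.33625071  0.12779513]
```

View pics/w28.png

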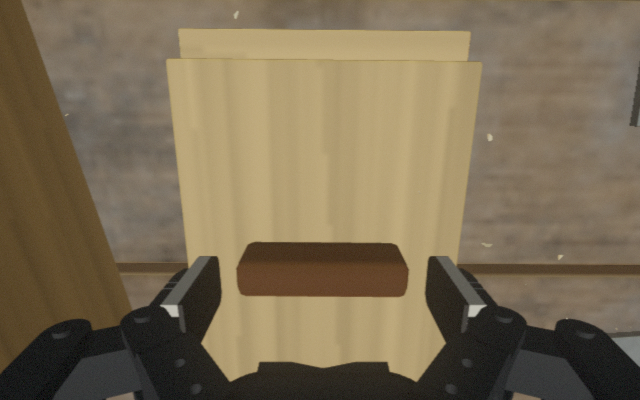

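```bash
python3 -m jog '[[0,0,-4,0,85],[0,0,-6,0,80],[0,0,-6,0,72],[0,0,-6,0,66],[0,0,-6,0,64],[0,0,-6,0,64],[0,0,-6,0,64],[0,0,-6,0,64],[0,0,-6,0,64],[0,0,-6,0,64]]' 25
python3 -m jog '[[0,0,15,0,64],[0,0,40,0,64],[0,0,80,0,64],[0,0,120,0,64],[0,0,166,0,64],[4,40,166,3,64],[8,85,166,6,64],[13,130,166,9,64],[18,173,166,9.1,64],[18,173,166,9.1,64]]' 25
python3 - <<'E'
from h import *
c=snap('wrist','w29.png'); s=bot.read_state(); print(s['tool_pos'],s['wrist_force'])
c=snap('side','s29.png');i=cv2.imread('pics/s29.png'); cv2.imwrite('pics/z29.png',cv2.resize(i[100:265,225:400],None,fx=3.6,fy=3.6,interpolation=cv2.INTER_CUBIC))
E
```

```text
time: 56.2
tool_pos: [0.5207, -0.2418, 0.0377]
tcp_rot: [-0.006, 2.219, -2.219]
wrist_force: [0.8, -0.6, -1.6]
width: 0.819
time: 57.45
tool_pos: [0.5389, -0.0662, 0.2048]
tcp_rot: [-0.178, 2.134, -2.133]
wrist_force: [0.1, 0.2, -2.7]
width: 0.811
[ 0.53887619 -0.06768827  0.20470152] [-0.08114934  0.07858163 -2.39604036]
```

View pics/z29.png

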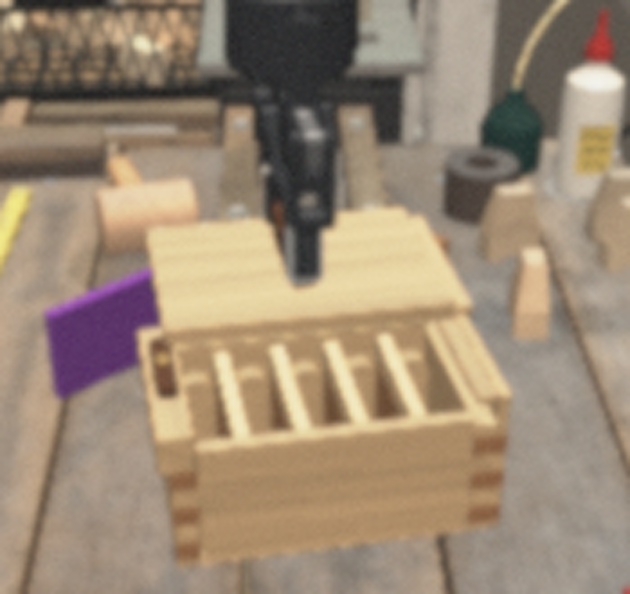

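View pics/w29.png

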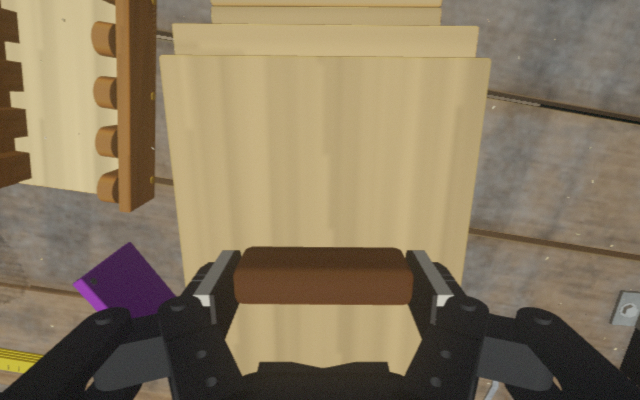

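```bash
python3 -m jog '[[0,0,-15,0,64],[0,0,-30,0,64],[0,0,-40,0,64],[0,0,-46,0,64],[0,0,-50,0,64],[0,0,-53,0,64],[0,0,-56,0,64],[0,0,-58,0,64],[0,0,-58,0,64],[0,0,-58,0,64]]' 25
python3 - <<'E'
from h import *
c=snap('wrist','w30.png'); s=bot.read_state(); print(s['tool_pos'],s['wrist_force'],s['torque'])
c=snap('side','s30.png');i=cv2.imread('pics/s30.png'); cv2.imwrite('pics/z30.png',cv2.resize(i[130:255,235:375],None,fx=5,fy=5,interpolation=cv2.INTER_CUBIC))
E
```

```text
time: 58.8
tool_pos: [0.5398, -0.0689, 0.1466]
tcp_rot: [-0.173, 2.134, -2.135]
wrist_force: [4.9, 1.5, 3.9]
width: 0.813
[ 0.53978773 -0.06896952  0.14652068] [4.73013287 1.79324611 3.85138878] [ 0.1204812  -0.44829194 -0.01113825]
```

View pics/z30.png

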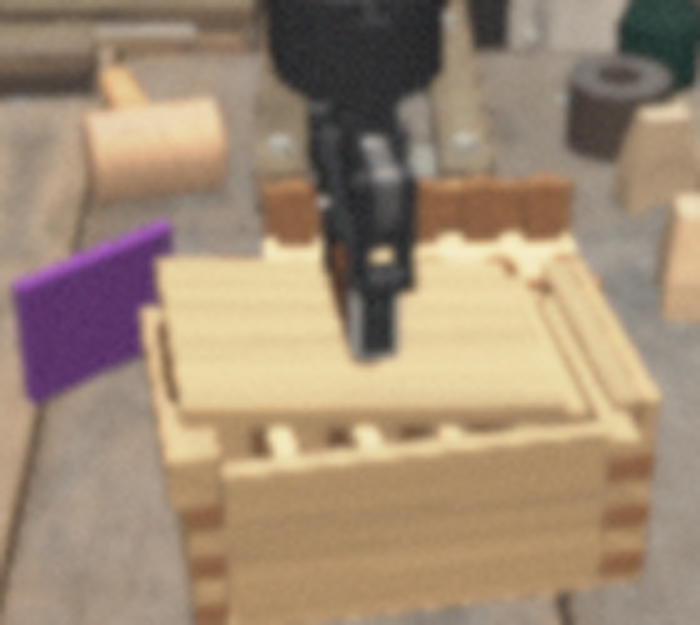

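```bash
python3 -m jog '[[0,0,-1,0,64],[0,0,-2,0,64],[0,0,-3,0,64],[0,0,-4,0,64],[0,0,-4,0,64],[0,0,-4,0,64],[0,0,-4,0,64],[0,0,-4,0,64],[0,0,-4,0,64],[0,0,-4,0,64]]' 25
python3 - <<'E'
from h import *
c=snap('wrist','w31.png'); s=bot.read_state(); print(s['tool_pos'],s['wrist_force'],s['torque'])
c=snap('side','s31.png');i=cv2.imread('pics/s31.png'); cv2.imwrite('pics/z31.png',cv2.resize(i[170:255,255:375],None,fx=6,fy=6,interpolation=cv2.INTER_CUBIC))
E
```

```text
time: 60.15
tool_pos: [0.5397, -0.069, 0.1437]
tcp_rot: [-0.173, 2.134, -2.136]
wrist_force: [2.1, 1.7, 10.9]
width: 0.809
[ 0.53976305 -0.06898209  0.14371087] [ 2.35688706  0.85726088 10.09006294] [ 0.26089667  0.06314948 -0.00847133]
```

View pics/z31.png

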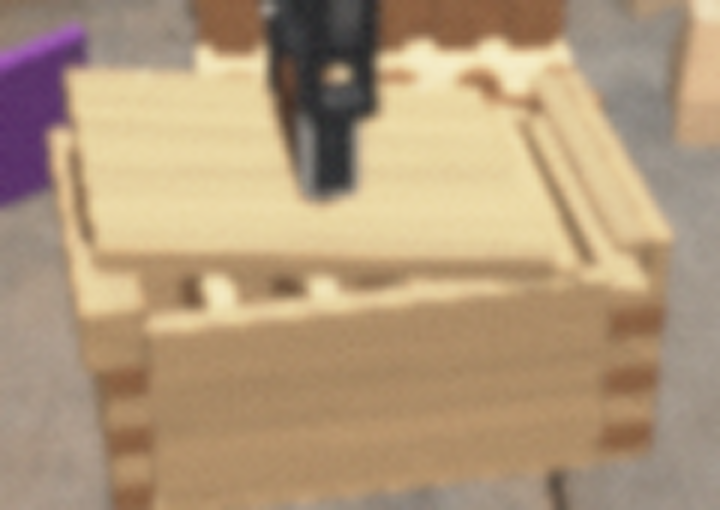

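View pics/w31.png

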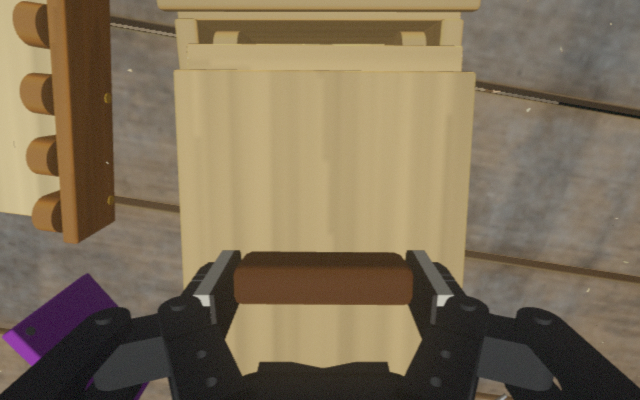

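```bash
python3 -m jog '[[0,0,0.5,0,64],[2,0.5,0.5,0,64],[4,1,0.5,0,64],[6,1.5,0.5,0,64],[8,2,0.5,0,64],[10,2.3,0.5,0,64],[12,2.6,0.5,0,64],[12,2.6,0.5,0,64],[12,2.6,0.5,0,64],[12,2.6,0.5,0,64]]' 25
python3 - <<'E'
from h import *
c=snap('wrist','w32.png'); s=bot.read_state(); print(s['tool_pos'],s['wrist_force'],s['torque'])
c=snap('side','s32.png');i=cv2.imread('pics/s32.png'); cv2.imwrite('pics/z32.png',cv2.resize(i[170:255,255:375],None,fx=6,fy=6,interpolation=cv2.INTER_CUBIC))
E
```

```text
time: 61.5
tool_pos: [0.5472, -0.0672, 0.143]
tcp_rot: [-0.185, 2.138, -2.14]
wrist_force: [-10.7, -1.4, 16.7]
width: 0.81
[ 0.54720244 -0.06722744  0.1430478 ] [-10.54675982  -0.98062145  15.96403783] [-0.35182726  1.64850737 -0.04905334]
```

View pics/z32.png

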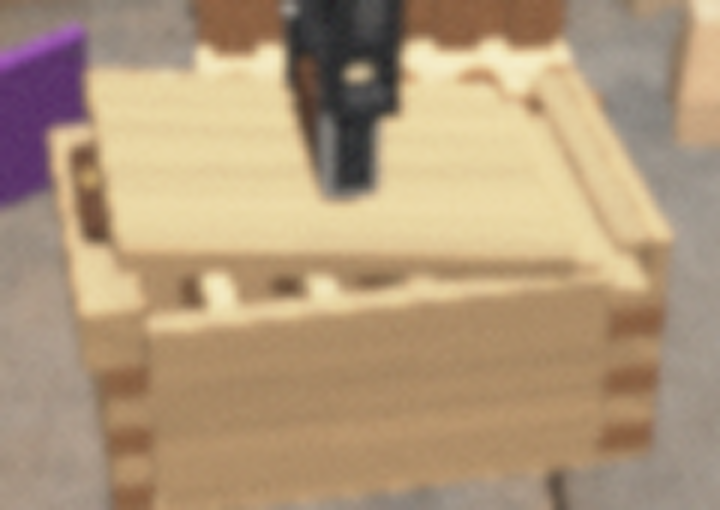

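View pics/w32.png

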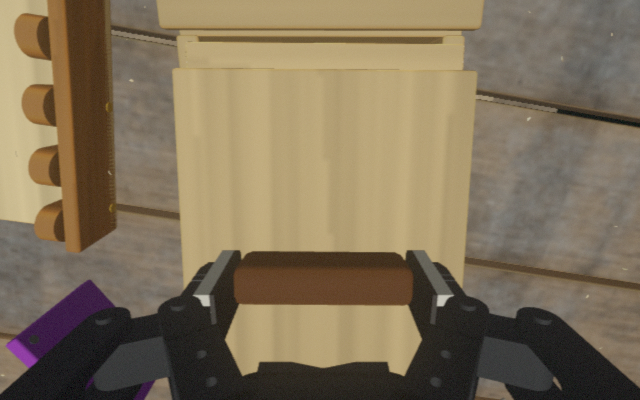

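```bash
python3 -m jog '[[0,0,0.5,0,64],[0,0,1,0,64],[0,0,1.5,0,64],[0,0,1.5,0,64],[0,0,1.5,0,64],[0,0,1.5,0,64],[0,0,1.5,0,64],[0,0,1.5,0,64],[0,0,1.5,0,64],[0,0,1.5,0,64]]' 25
python3 - <<'E'
from h import *
c=snap('wrist','w33.png'); s=bot.read_state(); print(s['tool_pos'],s['wrist_force'],s['torque'])
i=cv2.imread('pics/w33.png'); cv2.imwrite('pics/z33.png',cv2.resize(i[0:120,130:510],None,fx=2.1,fy=2.1,interpolation=cv2.INTER_CUBIC))
E
```

```text
time: 62.85
tool_pos: [0.5478, -0.067, 0.1431]
tcp_rot: [-0.184, 2.138, -2.14]
wrist_force: [-5.0, -2.3, 7.1]
width: 0.813
[ 0.54774814 -0.0670008   0.14311572] [-4.63815973 -0.94189905  7.10771116] [-0.32274179  0.80955109 -0.03600843]
```

View pics/z33.png

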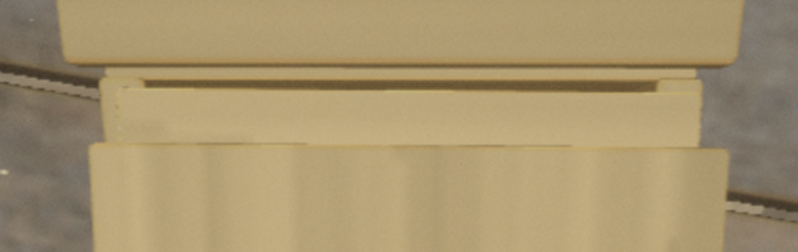

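```bash
python3 -m jog '[[0,0,1,0,64],[0,0,2,0,64],[0,0,2.5,0,64],[0,0,2.5,0,64],[0,0,2.5,0,64],[0,0,2.5,0,64],[0,0,2.5,0,64],[0,0,2.5,0,64],[0,0,2.5,0,64],[0,0,2.5,0,64]]' 25
python3 - <<'E'
from h import *
c=snap('wrist','w34.png'); s=bot.read_state(); print(s['tool_pos'],s['wrist_force'],s['torque'])
i=cv2.imread('pics/w34.png'); cv2.imwrite('pics/z34.png',cv2.resize(i[0:120,130:510],None,fx=2.1,fy=2.1,interpolation=cv2.INTER_CUBIC))
c=snap('side','s34.png');i=cv2.imread('pics/s34.png'); cv2.imwrite('pics/z34s.png',cv2.resize(i[170:255,255:375],None,fx=6,fy=6,interpolation=cv2.INTER_CUBIC))
E
```

```text
time: 64.15
tool_pos: [0.5508, -0.0662, 0.1463]
tcp_rot: [-0.175, 2.136, -2.136]
wrist_force: [0.6, -0.8, -1.7]
width: 0.811
[ 0.55082864 -0.06620994  0.14628592] [-0.6244717  -0.13411402 -1.56972279] [-0.02691142 -0.00125    -0.00508384]
```

View pics/z34.png

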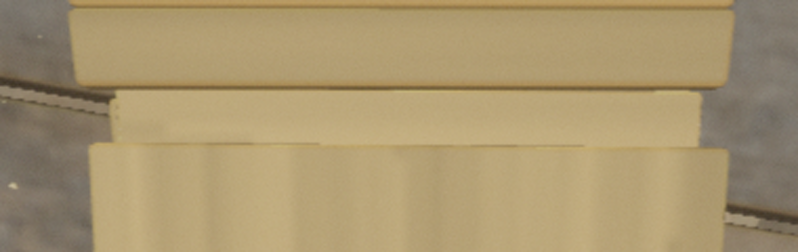

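View pics/z34s.png

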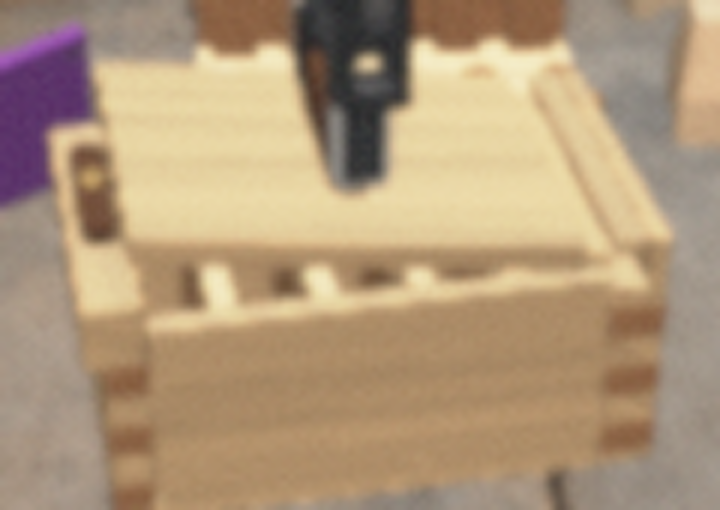

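```bash
python3 -m jog '[[0,0,-1,0,64],[0,0,-1,0,64],[1,0.2,-1,0,64],[2,0.3,-1,0,64],[3,0.5,-1,0,64],[4,0.6,-1,0,64],[5,0.8,-1,0,64],[5,0.8,-1,0,64],[5,0.8,-1,0,64],[5,0.8,-1,0,64]]' 25
python3 - <<'E'
from h import *
c=snap('wrist','w35.png'); s=bot.read_state(); print(s['tool_pos'],s['wrist_force'],s['torque'])
i=cv2.imread('pics/w35.png'); cv2.imwrite('pics/z35.png',cv2.resize(i[0:120,130:510],None,fx=2.1,fy=2.1,interpolation=cv2.INTER_CUBIC))
c=snap('side','s35.png');i=cv2.imread('pics/s35.png'); cv2.imwrite('pics/z35s.png',cv2.resize(i[170:255,255:375],None,fx=6,fy=6,interpolation=cv2.INTER_CUBIC))
E
```

```text
time: 65.5
tool_pos: [0.5558, -0.0654, 0.1452]
tcp_rot: [-0.175, 2.136, -2.136]
wrist_force: [-0.5, 0.6, -2.5]
width: 0.809
[ 0.55576662 -0.06540906  0.14525561] [-1.20063031 -0.61906288 -2.14097534] [ 0.01292394 -0.00492545  0.02039058]
```

View pics/z35.png

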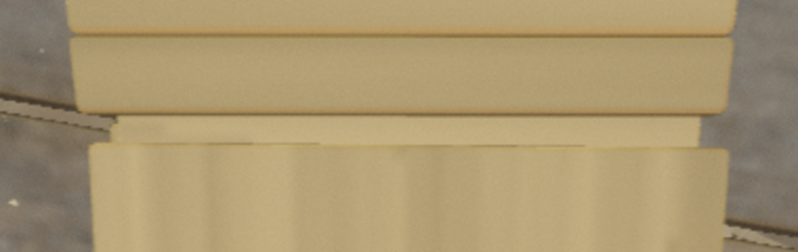

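View pics/z35s.png

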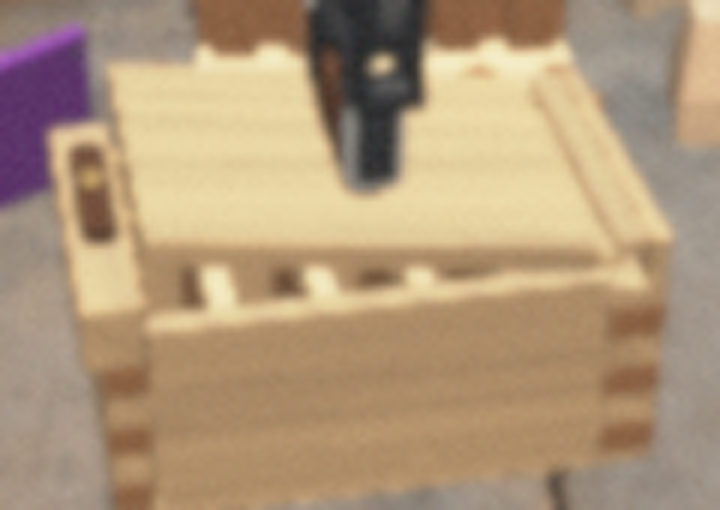

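```bash
python3 -m jog '[[1,0.2,0,0,64],[2.5,0.4,0,0,64],[2.5,0.4,-1.5,0,64],[2.5,0.4,-3,0,64],[2.5,0.4,-4.5,0,64],[2.5,0.4,-6,0,64],[2.5,0.4,-7.5,0,64],[2,0.3,-9,0,64],[2,0.3,-9,0,64],[2,0.3,-9,0,64]]' 25
python3 - <<'E'
from h import *
c=snap('wrist','w36.png'); s=bot.read_state(); print(s['tool_pos'],s['wrist_force'],s['torque'])
c=snap('side','s36.png');i=cv2.imread('pics/s36.png'); cv2.imwrite('pics/z36s.png',cv2.resize(i[170:255,255:375],None,fx=6,fy=6,interpolation=cv2.INTER_CUBIC))
E
```

```text
time: 66.85
tool_pos: [0.558, -0.0653, 0.1365]
tcp_rot: [-0.175, 2.136, -2.136]
wrist_force: [-1.0, -1.0, 2.8]
width: 0.812
[ 0.55798742 -0.0652416   0.13640706] [-2.2819303  -0.94974719  2.83867536] [-0.13345288 -0.02794593 -0.10771683]
```

View pics/z36s.png

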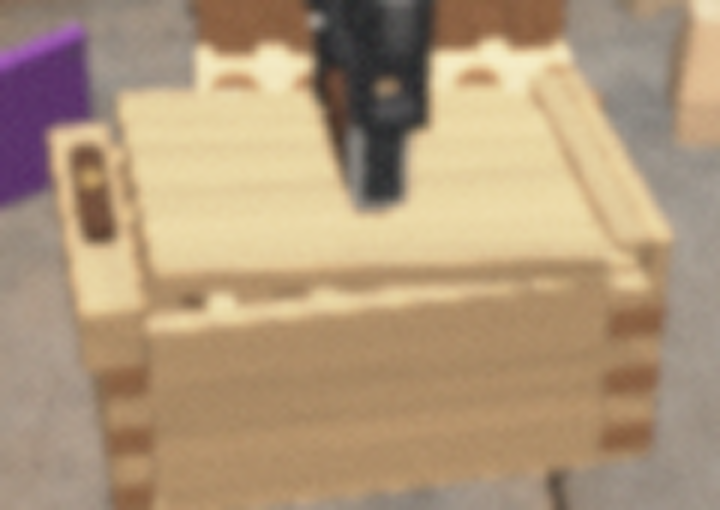

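```bash
python3 -m jog '[[0,0,-1,0,64],[-0.3,0,-2,0,64],[-0.6,0,-3,0,64],[-0.9,-0.1,-4,0,64],[-1.2,-0.1,-5,0,64],[-1.5,-0.2,-6,0,64],[-1.5,-0.2,-7,0,64],[-1.5,-0.2,-7,0,64],[-1.5,-0.2,-7,0,64],[-1.5,-0.2,-7,0,64]]' 25
python3 - <<'E'
from h import *
c=snap('wrist','w37.png'); s=bot.read_state(); print(s['tool_pos'],s['wrist_force'],s['torque'])
c=snap('side','s37.png');i=cv2.imread('pics/s37.png'); cv2.imwrite('pics/z37s.png',cv2.resize(i[170:255,255:375],None,fx=6,fy=6,interpolation=cv2.INTER_CUBIC))
E
```

```text
time: 68.2
tool_pos: [0.5562, -0.0652, 0.1293]
tcp_rot: [-0.176, 2.136, -2.136]
wrist_force: [-5.0, -0.3, 4.5]
width: 0.81
[ 0.55621648 -0.06521112  0.12929635] [-4.59080205 -0.5821583   4.39497784] [-0.06753309  0.40478488 -0.00593188]
```

View pics/z37s.png

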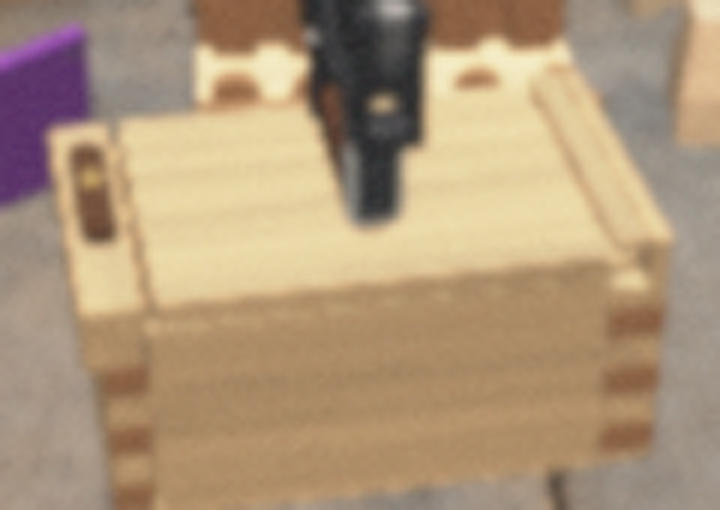

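```bash
python3 -m jog '[[0,0,0,0,70],[0,0,0,0,80],[0,0,0,0,85],[0,0,10,0,85],[0,0,40,0,85],[0,0,80,0,85],[-30,-5,100,10,60],[-60,-10,100,20,40],[-90,-15,100,30,30],[-98.7,-15.8,100,40,30]]' 25
python3 -m jog '[[0,0,0,10,30],[0,0,0,20,30],[0,0,0,30,30],[0,0,0,40,30],[0,0,0,50,30],[0,0,-20,50,30],[0,0,-40,50,30],[0,0,-40,50,30],[0,0,-40,50,30],[0,0,-40,50,30]]' 20
python3 - <<'E'
from h import *
c=snap('wrist','w38.png'); s=bot.read_state(); print(s['tool_pos'])
E
```

```text
time: 69.55
tool_pos: [0.4563, -0.0813, 0.2301]
tcp_rot: [-0.789, 1.705, -1.706]
wrist_force: [0.2, 0.3, -1.0]
width: 0.351
time: 70.8
tool_pos: [0.4585, -0.0813, 0.1906]
tcp_rot: [-1.281, 1.086, -1.089]
wrist_force: [-0.2, -0.9, -0.2]
width: 0.356
[ 0.45837762 -0.08129582  0.19044891]
```

View pics/w38.png

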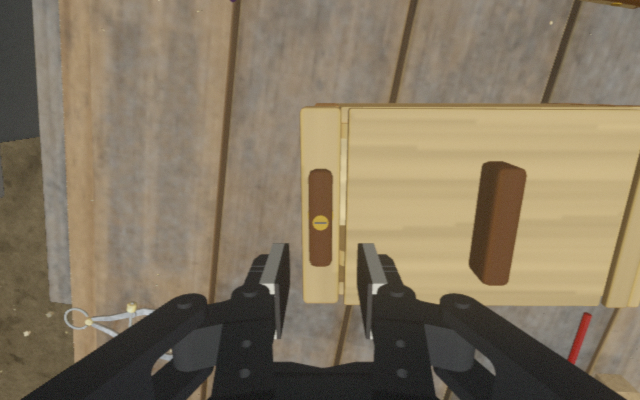

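```bash
python3 -m jog '[[-1,0,-15,0,30],[-1,0,-30,0,30],[-1,0,-42,0,30],[-1,0,-50,0,28],[-1,0,-54,0,26],[-1,0,-54,0,22],[-1,0,-54,0,18],[-1,0,-54,0,16.5],[-1,0,-54,0,16.5],[-1,0,-54,0,16.5]]' 20
python3 -m jog '[[0,0,0,10,16.5],[0,0,0,20,16.5],[0,0,0,30,16.5],[0,0,0,40,16.5],[0,0,0,50,16.5],[0,0,0,60,16.5],[0,0,0,70,16.5],[0,0,0,80,16.5],[0,0,0,88,16.5],[0,0,0,88,16.5]]' 20
python3 - <<'E'
from h import *
c=snap('wrist','w39.png'); s=bot.read_state(); print(s['tool_pos'],s['torque'],s['q'][5])
E
```

```text
time: 72.1
tool_pos: [0.4567, -0.0811, 0.1354]
tcp_rot: [-1.282, 1.087, -1.088]
wrist_force: [-0.6, -0.4, 0.3]
width: 0.196
time: 73.35
tool_pos: [0.457, -0.0809, 0.1354]
tcp_rot: [-1.568, -0.101, 0.099]
wrist_force: [0.3, 1.6, -0.2]
width: 0.191
[ 0.45692213 -0.08092252  0.1354366 ] [ 0.28354118 -0.26023299 -0.02493045] -1.926531186509765
```

View pics/w39.png

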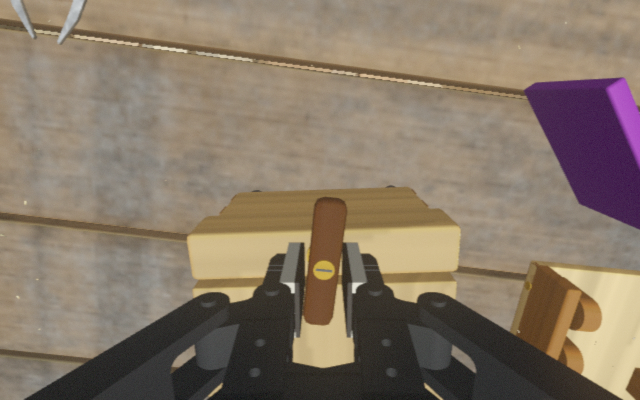

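```bash
python3 -m jog '[[0,0,0,3,16.5],[0,0,0,5,16.5],[0,0,0,5,16.5],[0,0,0,2,18],[0,0,0,1,22],[0,0,0,1,26],[0,0,20,1,30],[0,0,50,1,40],[0,0,90,1,60],[0,0,120,1,60]]' 20
python3 - <<'E'
from h import *
c=snap('wrist','w40.png'); s=bot.read_state(); print(s['tool_pos'],s['torque'],s['q'][5])
E
```

```text
time: 74.65
tool_pos: [0.4569, -0.0813, 0.257]
tcp_rot: [-1.568, -0.116, 0.114]
wrist_force: [0.5, -0.1, -0.8]
width: 0.703
[ 0.45900041 -0.08182291  0.26129324] [-0.01606922 -0.07931718 -0.00992989] -1.9469327529761238
```

View pics/w40.png

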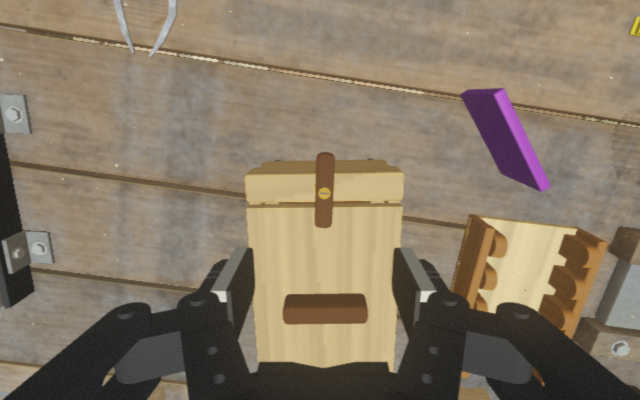

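```bash
python3 -m jog '[[0,-50,20,0,60],[0,-100,20,0,60],[0,-150,20,0,60],[0,-200,20,0,60],[0,-250,20,0,60],[0,-300,20,0,60],[0,-320,20,0,60],[0,-320,20,0,60],[0,-320,20,0,60],[0,-320,20,0,60]]' 20
python3 - <<'E'
from h import *
c=snap('top','t41.png');i=cv2.imread('pics/t41.png'); cv2.imwrite('pics/z41.png',cv2.resize(i[150:280,180:370],None,fx=4.2,fy=4.2,interpolation=cv2.INTER_CUBIC))
c=snap('side','s41.png');i=cv2.imread('pics/s41.png'); cv2.imwrite('pics/z41s.png',cv2.resize(i[140:265,225:385],None,fx=4.6,fy=4.6,interpolation=cv2.INTER_CUBIC))
E
```

```text
time: 75.95
tool_pos: [0.4568, -0.3997, 0.2754]
tcp_rot: [-1.567, -0.116, 0.116]
wrist_force: [0.2, -0.5, 0.2]
width: 0.702
```

View pics/z41.png

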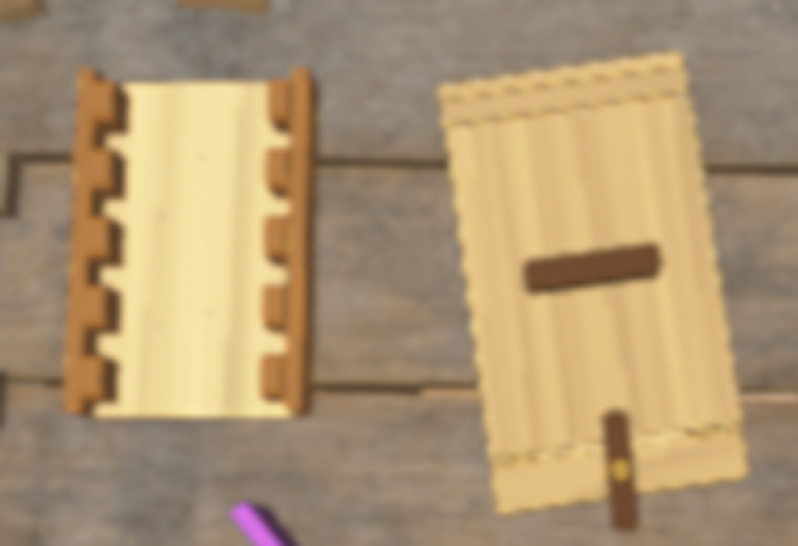

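View pics/s41.png

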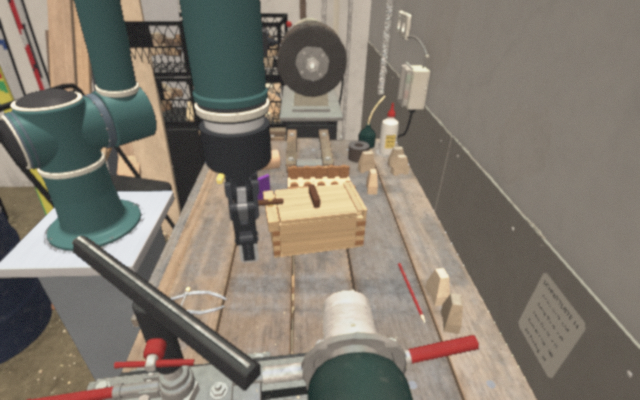

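Run:
```python
from h import *
s=bot.read_state(); print(s['time'],s['wrist_force'])
bot.finish_job()
```

```text
76.05 [ 0.73664009 -0.02350194  0.6777105 ]
the job is handed in; nothing more can be done
```

The job is done and handed in at about 76 s of the allowed 210 s. All four boards stand in the case, the lid is back on with its tongue under the lip, and the turn-button is across it. The handover gave no verdict.

**How it went**
- **Lid while set aside:** it was knocked about 4 cm on the bench, so I measured its position again before picking it up.
- **Putting the lid back:** the first push met about 10 N of resistance, probably the lid's front edge catching on the turn-button. I raised the lid about 3 mm and it then slid in freely.
- **Releasing the boards:** I let them go a few millimetres above the case floor, up to about 10 mm, so that the gripper would clear the case walls.

**Last checks**
- **Boards:** before the lid went on, the pictures showed four upright boards, one to a groove, at equal heights below the tops of the sides. Their height was judged by eye, not measured.
- **Lid:** in the final top and side pictures it lies flat. Its grip batten is within about 3 pixels of its starting place in the enlarged top picture, which is under 2 mm. It sits towards the rear of its play.
- **Turn-button:** it has turned about 5° past its starting angle and looks to be at its stop, roughly 1.57 rad.
- **Surroundings:** the pencil, the tapered block and the purple look-alike show no movement, and the robot was standing clear.

**Disagreement:** the wrist camera's distances came out 2–3% short, up to 5% in one picture. I relied on the top camera for positions and used the wrist camera only for lining up.

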